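# Load the toasting grill, lock its lid and open the gas halfway

### The job

Lay every baguette slice from the green board flat in the grill's tray, one slice to a well. Then swing the wire lid fully shut, swing the hook with the red knob round over it until it is home in its brass catch, and only then turn the yellow gas tap to half open (45 degrees, at the red mark). Leave the bottle, bowl and tin alone.

Things in the scene. Friction and masses are not known exactly. Their poses are not given: they have to be found in the camera images.
- grill: Tabletop gas toasting grill, fixed: stainless housing 250 mm (its x) by 505 mm (its y), its deck 40 mm above the table. Origin on the table under the middle of the dark six-well tray; z up, x away from the robot at yaw 0. The tray has 2 rows along x and 3 wells along y. The lid lies to -y of the tray when open, the hook is on the +y deck, the tap on the -y deck.
- lid (a joint): Wire lid over the tray, hinged along the tray's -y side (axis along the grill's +x at point lid_hinge). Radians: 0 shut (level, bar resting in two cradles), grows as it opens upward; starts past upright, about 2; stiff hinge, stays where it is left, about 4 N at the bar to move. Frame 193 mm along x, 255 mm from hinge to outer bar, three 6 mm cross wires.
- lid_bar (a point): Middle of the wooden grip (16 mm thick, 80 mm long, along the grill's x) on the lid's outer bar, 255 mm from the hinge; moves with the lid. 88 mm above the table when shut.
- lid_hinge (a point): Point on the lid's hinge line in the plane of lid_bar, 88 mm above the table.
- hook (a joint): Flat steel hook on the +y deck, turning about an upright post. Radians: 0 closed (points to the grill's -y, lies across the shut lid's bar, against the brass catch on the tray's rim), grows as it opens towards the grill's +x (counter-clockwise from above); starts at 1.2 to 1.55, limit 1.6. Stiff, stays where left. Its steel arm is 96 to 102 mm above the table.
- hook_knob (a point): Top centre of the hook's upright red knob (14 mm diameter, 32 mm tall, top 134 mm above the table), 68 mm from the post; moves with the hook.
- hook_pivot (a point): Point on the hook's turning axis (upright) at the height of hook_knob.
- tap (a joint): Gas tap with a yellow lever turning in the level plane. Radians: 0 shut (lever points to the grill's -x, across the pipe), 1.571 fully open (points to the grill's -y, along the pipe); grows counter-clockwise from above; half open = 0.785, at the red mark on the white dial. Starts at 0 to 0.2, stays where left.
- tap_lever (a point): On the top face of the yellow lever, 65 mm from its axis, 104 mm above the table. The lever is 14 mm wide, 18 mm tall (86 to 104 mm above the table), reaching 87 mm out from its axis.
- tap_axis (a point): Point on the tap's turning axis at the height of tap_lever.
- well1 (a point): Centre of the floor of the tray's near (-x) row, -y well: 88 mm along the grill's x by 70 mm along its y, walls 6 mm thick and 10 mm high, floor 46 mm above the table.
- well2 (a point): Centre of the floor of the tray's near (-x) row, middle well: 88 mm along the grill's x by 70 mm along its y, walls 6 mm thick and 10 mm high, floor 46 mm above the table.
- well3 (a point): Centre of the floor of the tray's near (-x) row, +y well: 88 mm along the grill's x by 70 mm along its y, walls 6 mm thick and 10 mm high, floor 46 mm above the table.
- well4 (a point): Centre of the floor of the tray's far (+x) row, -y well: 88 mm along the grill's x by 70 mm along its y, walls 6 mm thick and 10 mm high, floor 46 mm above the table.
- well5 (a point): Centre of the floor of the tray's far (+x) row, middle well: 88 mm along the grill's x by 70 mm along its y, walls 6 mm thick and 10 mm high, floor 46 mm above the table.
- well6 (a point): Centre of the floor of the tray's far (+x) row, +y well: 88 mm along the grill's x by 70 mm along its y, walls 6 mm thick and 10 mm high, floor 46 mm above the table.
- slice1: Crusty toasted baguette slice, rounded ends: 72 mm along its x, 46 mm wide along its y, 32 mm thick along z; about 60 g. Origin in its middle (16 mm above what it lies on); starts flat on the fixed lime green chopping board (290 by 230 mm, 12 mm thick). May be absent.
- slice2: Crusty toasted baguette slice, rounded ends: 72 mm along its x, 46 mm wide along its y, 32 mm thick along z; about 60 g. Origin in its middle (16 mm above what it lies on); starts flat on the fixed lime green chopping board (290 by 230 mm, 12 mm thick). May be absent.
- slice3: Crusty toasted baguette slice, rounded ends: 72 mm along its x, 46 mm wide along its y, 32 mm thick along z; about 60 g. Origin in its middle (16 mm above what it lies on); starts flat on the fixed lime green chopping board (290 by 230 mm, 12 mm thick). May be absent.
- slice4: Crusty toasted baguette slice, rounded ends: 72 mm along its x, 46 mm wide along its y, 32 mm thick along z; about 60 g. Origin in its middle (16 mm above what it lies on); starts flat on the fixed lime green chopping board (290 by 230 mm, 12 mm thick). May be absent.
- slice5: Crusty toasted baguette slice, rounded ends: 72 mm along its x, 46 mm wide along its y, 32 mm thick along z; about 60 g. Origin in its middle (16 mm above what it lies on); starts flat on the fixed lime green chopping board (290 by 230 mm, 12 mm thick). May be absent.
- oil: Green glass oil bottle, 64 mm diameter, 235 mm tall, standing; origin under its base. Leave alone.
- bowl: White bowl, 150 mm across, 65 mm high; origin under its base. Leave alone.
- tin: Food tin, 74 mm diameter, 100 mm tall; origin under its base. Leave alone.

How it is judged:
By the outcome, as a careful person would: the job done as asked, in the order asked, and still so for the second after the job is handed in, with the robot touching nothing.
Of slice1, slice2, slice3, slice4, slice5 only 3 to 5 are there at a start; the rules pass over those that are not, and their reading is None.
At some moment in a run one of slice1, slice2, slice3, slice4, slice5 may be knocked a few centimetres aside while the robot is not near it.
Once in a run the grip may slacken for a moment while it holds something.
It also fails if it takes over 210 s, if anything falls off the work surface, if the arm or the gripper's body presses on something with over 40 N, if the wrist force passes 120 N, or if a joint passes its speed limit or range.

### The arm

A 7-joint arm with a two-finger parallel gripper is mounted at the origin on the work surface. World frame = base frame: x ahead of the robot, y to its left, z up, the work surface at z = 0. Lengths are in m, angles in rad, forces in N, time in s.
With the tool pointing down it reaches from about 0.4 to 0.85 m from the base axis. Payload 10.4 kg.
Tool frame: the origin (TCP) lies midway between the tips of the shut fingers; the grasp point (between the pads) lies 19 mm behind it; z points along the fingers, y is the line along which they close (so a half turn about z gives the same grasp; the last joint's range is limited). The gripper opens to 85 mm and grips with 20 to 120 N. Pads are 22 mm wide; open, the fingers measure 114 mm over their backs; the gripper's body (76 mm by 85 mm) begins 54 mm behind the grasp point. The pads swing forward as they close: fully open they stand 13 mm farther back than shut.
Start: joints at [1.303, 0.332, -0.065, 1.46, 0.022, 1.35, -0.088], TCP at [0.151, -0.606, 0.231] pointing down, gripper open.
Joint ranges: [-2.6, 2.6], [-0.5, 2.12], [-1.47, 1.34], [0.16, 2.42], [-1.27, 4.41], [0.06, 2.06], [-2.6, 2.6]. Speed limits (rad/s): [2.22, 2.22, 2.79, 2.79, 3.14, 3.14, 3.14].

### API

Orientations are given as a rotation vector (axis times angle).
In Python, from plant import env gives the robot as it stands. The module is installed in compiled form; this text tells all that it offers.
- The arm moves only by the tool carry_out, never from a script. Its argument "deltas" is a list of rows, each an object of numbers: "dx", "dy", "dz": the shift along the tool's x, y, z in cm; "spin": the turn about the tool's z in degrees; "gripper": the opening, from 0 (shut) to 1 (fully open). A call has 1 to 20 rows; each row shifts and turns the commanded pose from where the row before left it, along the tool's axes as they then stand; what a row does not reach is not made up. A row lasts 1/12 s, in which the tool goes at most 41.7 mm and 7.16 degrees, less where a joint would pass 70% of its speed; a pose out of reach is approached as far as the arm can. A call with a gripper value outside its range is refused whole. The fingers move at their own pace and stop on an object; "force" is the grip in N (left out, the last holds). Time passes only in rows, so rows that do not move let the fingers close. It gives the time, the measured TCP pose, the force, the opening and the grip force at its end, in the units of the state.
- env.sense(): the state, without advancing time (a new reading comes with each control period).
- env.grab_frame(name): name is "side" or "top" or "wrist"; returns (picture, depth): 384x512x3 uint8, red, green, blue; 384x512 float32, m along the optical axis (not along the pixel's ray), 0 where there is no reading.
- env.calibration(name): a dict with "intrinsics" (3x3 intrinsics, pixels), "xyz" and "orientation" of the camera in the world; the wrist camera has in their place "hand_eye" (4x4, takes a point from camera to tool coordinates, whose origin is the TCP and whose axes are the flange's). Camera axes: x right, y up, looking along -z (the intrinsics and any distortion apply to the point x, -y, -z); pixel columns grow to the right and rows downward; lengths in m; the calibration is good to about 2 mm. A picture is of the moment at which its call begins: read the wrist's pose just before it. calibration takes no time and is no camera call.
- env.finish_job(): hands the job in; it is judged then, once.
The state is a dict: "time": time; "joints": joint angles; "qvel": joint speeds; "joint_torque": joint torques, N m; "eef_pos": TCP position; "ee_rot": TCP orientation; "contact_force": force on the tool from outside, world axes, zero at the start; "torque": the same for the moment, N m; "gripper_width": opening from 0.0 (shut) to 1.0 (fully open); "grasp_force": force on a finger pad.
Only numpy, scipy, OpenCV 4.12 (cv2) and the standard library are available. Lean on these libraries where they do the work, as an engineer would, in place of code of your own. Each camera call takes 0.05 s, during which the arm holds its last target. There are 200 camera calls.

## Working session

There is one attempt and no reset: what is moved stays moved. The work goes in short steps, Python scripts to look and compute and a tool call to move; the robot and the scene stay as the last step left them, time stands still between calls to the robot, and variables do not carry over. Pictures are saved under pics/ and viewed, at most 14 in all, crops included, and the job is handed in when it is done.

Besides the shell and the picture viewer there is one more tool, called after ">>>" as name(argument=value, ...) on one line, values as JSON. carry_out: Moves the arm, as the interface text tells. Its arguments: {"type":"object","properties":{"deltas":{"type":"array","items":{"type":"object","properties":{"dx":{"type":"number"},"dy":{"type":"number"},"dz":{"type":"number"},"spin":{"type":"number"},"gripper":{"type":"number"}}}},"force":{"type":"number"}},"required":["deltas"]}

```bash
mkdir -p pics; cat > h.py <<'E'
import numpy as np, cv2
from scipy.spatial.transform import Rotation as R
from plant import env
def grab(n):
    s=env.sense(); im,d=env.grab_frame(n); c=env.calibration(n); K=np.array(c['intrinsics'])
    if n=='wrist':
        T=np.eye(4);T[:3,:3]=R.from_rotvec(s['ee_rot']).as_matrix();T[:3,3]=s['eef_pos'];T=T@np.array(c['hand_eye'])
    else:
        T=np.eye(4);o=np.array(c['orientation'],float)
        T[:3,:3]=R.from_rotvec(o).as_matrix() if o.size==3 else o.reshape(3,3);T[:3,3]=c['xyz']
    return im,d,K,T
def cloud(d,K,T):
    v,u=np.mgrid[:d.shape[0],:d.shape[1]]
    p=np.stack([(u-K[0,2])/K[0,0]*d,-(v-K[1,2])/K[1,1]*d,-d],-1)
    return p@T[:3,:3].T+T[:3,3]
def onplane(px,z,K,T):
    px=np.atleast_2d(np.array(px,float))
    r=np.stack([(px[:,0]-K[0,2])/K[0,0],-(px[:,1]-K[1,2])/K[1,1],-np.ones(len(px))],-1)@T[:3,:3].T
    return T[:3,3]+r*((z-T[2,3])/r[:,2])[:,None]
def save(n,im): cv2.imwrite('pics/'+n+'.png',im[...,::-1])
E
python3 - <<'E'
from h import *
for n in ['top','side','wrist']:
    im,d,K,T=grab(n); save(n+'0',im); np.savez(n+'0',im=im,d=d,K=K,T=T); print(n,env.calibration(n))
print(env.sense())
E
```

```text
top {'intrinsics': array([[360.70137501,   0.        , 254.23402147],
       [  0.        , 360.70137501, 199.6413543 ],
       [  0.        ,   0.        ,   1.        ]]), 'xyz': array([0.4037088 , 0.03516817, 1.139084  ]), 'orientation': array([ 0.14993128, -0.15203302, -1.54434647])}
side {'intrinsics': array([[381.20621266,   0.        , 258.2364043 ],
       [  0.        , 381.20621266, 188.74876258],
       [  0.        ,   0.        ,   1.        ]]), 'xyz': array([0.20439869, 0.63418759, 0.72434919]), 'orientation': array([ 0.33786736, -1.05076951, -2.34346317])}
wrist {'intrinsics': array([[337.18659456,   0.        , 252.75312658],
       [  0.        , 337.18659456, 196.99308688],
       [  0.        ,   0.        ,   1.        ]]), 'hand_eye': array([[-3.22512219e-04,  9.65327424e-01,  2.61041875e-01,
         6.61796857e-02],
       [ 9.99999939e-01,  3.46070516e-04, -4.42808646e-05,
         5.58442244e-04],
       [-1.33084429e-04,  2.61041845e-01, -9.65327477e-01,
        -1.43707116e-01],
       [ 0.00000000e+00,  0.00000000e+00,  0.00000000e+00,
         1.00000000e+00]])}
{'time': 0.15, 'joints': array([ 1.30340212,  0.3327319 , -0.06468554,  1.46069422,  0.02157022,
        1.34989619, -0.08847738]), 'qvel': array([ 0.00111456, -0.00258196,  0.00014099, -0.00224136,  0.00176   ,
       -0.00016007,  0.00030998]), 'joint_torque': array([ 1.15090363e-03, -6.25822520e+01,  4.95648407e-02, -3.91850674e+01,
        1.63019635e-02,  7.44318240e-03,  3.56202960e-07]), 'eef_pos': array([ 0.1514126 , -0.60611394,  0.23072128]), 'ee_rot': array([-3.11706791e+00, -3.83465534e-01,  2.26511082e-04]), 'contact_force': array([-0.63144849, -0.48989691, -0.34468717]), 'torque': array([-0.01129357,  0.00872323, -0.0268567 ]), 'grasp_force': 0.0, 'gripper_width': 1.0015085725302604}
```

View pics/top0.png

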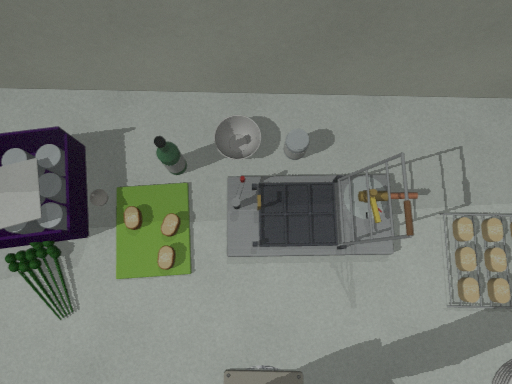

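View pics/side0.png

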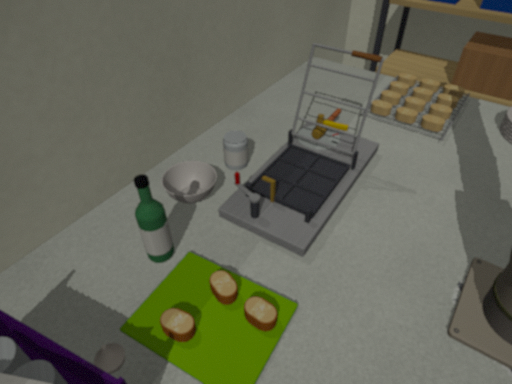

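The top view shows three slices at (132,217), (171,225) and (166,257), the tray at about (298,214), the knob at (242,180), the yellow lever at (376,205) and the lid grip at (408,217).

```bash
cat > seg.py <<'E'
from h import *
def slices(im,d,K,T):
    P=cloud(d,K,T); hsv=cv2.cvtColor(im,cv2.COLOR_RGB2HSV)
    m=((hsv[...,0]<25)&(hsv[...,1]>60)&(hsv[...,2]>60)).astype(np.uint8)
    n,l,st,_=cv2.connectedComponentsWithStats(m); out=[]
    for i in range(1,n):
        q=P[l==i]
        if st[i,4]<60 or np.median(q[:,1])<-0.15: continue
        t=q[q[:,2]>np.percentile(q[:,2],90)-0.008][:,:2]
        r=cv2.minAreaRect((t*1000).astype(np.float32))
        C=np.cov(t.T);w,v=np.linalg.eigh(C);a=np.degrees(np.arctan2(v[1,1],v[0,1]))
        out.append((np.array(r[0])/1000,r[1],a,np.percentile(q[:,2],90),st[i]))
    return out
if __name__=='__main__':
    np.set_printoptions(precision=4,suppress=True)
    for nm in ['top','side']:
        z=np.load(nm+'0.npz'); im,d,K,T=z['im'],z['d'],z['K'],z['T']
        for o in slices(im,d,K,T): print(nm,o)
        P=cloud(d,K,T);hsv=cv2.cvtColor(im,cv2.COLOR_RGB2HSV);H,S,V=[hsv[...,i].astype(int) for i in range(3)]
        box=(abs(P[...,0]-.42)<.25)&(P[...,1]<.12)&(P[...,1]>-.5)
        def rep(n,m,minz=0.03):
            m=m&box&(P[...,2]>minz); 
            if m.sum()<3: print(nm,n,'none');return
            nn,l,st,c=cv2.connectedComponentsWithStats(m.astype(np.uint8))
            for i in range(1,nn):
                if st[i,4]<4: continue
                q=P[l==i]; print(nm,n,st[i,4],c[i],'med',np.median(q,0),'lo',np.percentile(q,3,0),'hi',np.percentile(q,97,0))
        rep('red',((H<6)|(H>174))&(S>150)&(V>60))
        rep('yellow',(H>20)&(H<32)&(S>150)&(V>80))
        rep('brown',(H<20)&(S>100)&(V<140)&(V>40),.07)
        # deck
        m=box&(abs(P[...,2]-.04)<.006)&(S<60)
        q=(P[m][:,:2]*1000).astype(np.float32); print(nm,'deck',cv2.minAreaRect(q),len(q))
        m=box&(V<75)&(P[...,2]>.035)&(P[...,2]<.065)&(S<80)
        m=cv2.morphologyEx(m.astype(np.uint8),cv2.MORPH_OPEN,np.ones((3,3)))
        nn,l,st,c=cv2.connectedComponentsWithStats(m);
        for i in range(1,nn):
            if st[i,4]>150: print(nm,'tray',st[i],cv2.minAreaRect((P[l==i][:,:2]*1000).astype(np.float32)))
    z=np.load('top0.npz'); im=z['im'][160:270,110:430]; save('topz',cv2.resize(im,(800,275),interpolation=cv2.INTER_CUBIC))
E
python3 seg.py
```

```text
top (array([0.4722, 0.2431]), (433.4321594238281, 62.75480651855469), np.float64(58.98164519425534), np.float64(0.046087974311882586), array([124, 206,  16,  24, 223], dtype=int32))
top (array([0.4632, 0.184 ]), (313.49871826171875, 67.12735748291016), np.float64(59.220846832491986), np.float64(0.04656535261068813), array([161, 214,  18,  22, 268], dtype=int32))
top (array([0.4367, 0.1784]), (286.4991455078125, 65.65198516845703), np.float64(63.144883133753304), np.float64(0.04681657007227293), array([158, 246,  16,  23, 234], dtype=int32))
top red 12 [241.8333 178.25  ] med [0.6618 0.0724 0.1352] lo [0.6582 0.0694 0.1194] hi [0.6674 0.0756 0.1376]
top yellow none
top brown 21 [241.9048 178.381 ] med [0.6619 0.0724 0.134 ] lo [0.6575 0.0683 0.1159] hi [0.6687 0.0783 0.1375]
top brown 37 [396.6757 194.8378] med [ 0.6359 -0.3953  0.0719] lo [ 0.6293 -0.4141  0.0703] hi [ 0.642  -0.3772  0.0749]
top brown 25 [412.68 194.44] med [ 0.6397 -0.4443  0.0725] lo [ 0.6324 -0.4545  0.0703] hi [ 0.6429 -0.4316  0.0758]
top brown 4 [364.75 197.5 ] med [ 0.6252 -0.2961  0.076 ] lo [ 0.6206 -0.2996
[... 1960 characters left out ...]
44 -0.3101  0.3289] lo [ 0.4937 -0.3164  0.3208] hi [ 0.563  -0.306   0.3338]
side brown 50 [333.72 114.2 ] med [ 0.6334 -0.4091  0.0727] lo [ 0.6279 -0.4502  0.0703] hi [ 0.64   -0.3664  0.0768]
side brown 49 [236.8571 177.7959] med [0.6617 0.0766 0.1218] lo [0.6571 0.0718 0.1061] hi [0.6674 0.0794 0.1354]
side deck ((560.4749755859375, -133.81993103027344), (226.78488159179688, 507.4420471191406), 0.9612109065055847) 5131
side tray [ 262  145   94   78 3713] ((571.9628295898438, -101.52749633789062), (282.8825378417969, 197.9800262451172), 89.41510772705078)
side tray [251 176  19  28 318] ((637.8577880859375, 10.711902618408203), (47.489681243896484, 94.07721710205078), 33.67560577392578)
```

View pics/topz.png

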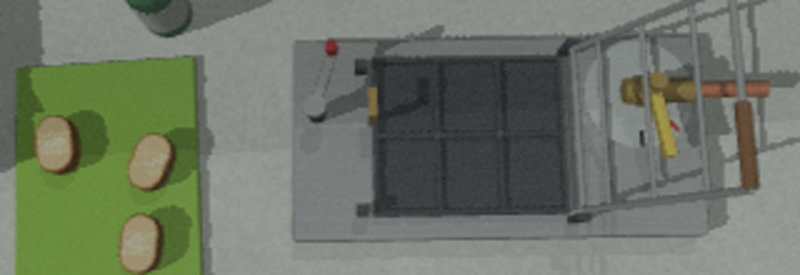

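The zoom confirms three slices. The tray has 2x3 wells, the hook post is at about (237,207) in the full image, and the lever points towards -x.

```bash
cat > seg.py <<'E'
from h import *
np.set_printoptions(precision=4,suppress=True)
def slices(im,d,K,T,lo=.034,hi=.056,ymin=.1):
    P=cloud(d,K,T); hsv=cv2.cvtColor(im,cv2.COLOR_RGB2HSV)
    m=((hsv[...,0]<25)&(hsv[...,1]>50)&(hsv[...,2]>50)&(P[...,2]>lo)&(P[...,2]<hi)&(P[...,1]>ymin)&(P[...,1]<.5)).astype(np.uint8)
    n,l,st,_=cv2.connectedComponentsWithStats(m)
    for i in range(1,n):
        if st[i,4]<60: continue
        zt=np.median(P[l==i][:,2]); v,u=np.nonzero(l==i)
        t=P[l==i][:,:2]; t=t[P[l==i][:,2]>zt-.006]
        r=cv2.minAreaRect((t*1000).astype(np.float32)); C=np.cov(t.T);w,e=np.linalg.eigh(C)
        a=np.degrees(np.arctan2(e[1,1],e[0,1])); a=(a+90)%180-90
        print('slice px',st[i,:4],'rect c',np.array(r[0])/1000,r[1],'mean',t.mean(0),'ang',round(a,1),'z',zt)
if __name__=='__main__':
    for nm in ['top','side']:
        z=np.load(nm+'0.npz'); im,d,K,T=z['im'],z['d'],z['K'],z['T']; print(nm); slices(im,d,K,T)
        P=cloud(d,K,T);hsv=cv2.cvtColor(im,cv2.COLOR_RGB2HSV);H,S,V=[hsv[...,i].astype(int) for i in range(3)]
        # post
        m=(abs(P[...,0]-.59)<.04)&(abs(P[...,1]-.085)<.04)&(P[...,2]>.09)&(P[...,2]<.125)
        q=P[m]; print('hook bits',len(q)); print(q[:40:2])
        m=(abs(P[...,0]-.58)<.08)&(abs(P[...,1]+.31)<.05)&(P[...,2]>.085)&(P[...,2]<.12)&(H>18)&(H<34)&(S>130)
        q=P[m]; 
        if len(q)>4:
            c=q[:,:2].mean(0);_,_,vt=np.linalg.svd(q[:,:2]-c);pr=(q[:,:2]-c)@vt[0]
            print('lever',len(q),c,vt[0],pr.min(),pr.max(),np.degrees(np.arctan2(vt[0,1],vt[0,0])),q[:,2].max())
        m=(abs(P[...,0]-.53)<.06)&(abs(P[...,1]+.31)<.03)&(P[...,2]>.31)&(H<20)&(S>100)
        q=P[m];c=q.mean(0);_,_,vt=np.linalg.svd(q-c);print('grip',c,vt[0],np.ptp((q-c)@vt[0]))
        if nm=='top':
            m=(V<75)&(S<80); m=cv2.morphologyEx(m.astype(np.uint8),cv2.MORPH_OPEN,np.ones((5,5)))
            n,l=cv2.connectedComponents(m);k=l[205,320];yy,xx=np.nonzero(l==k)
            q=onplane(np.c_[xx,yy],.056,K,T)[:,:2]; r=cv2.minAreaRect((q*1000).astype(np.float32));print('tray',r,len(q))
            print(onplane([[250,183],[299,181],[342,181]],.056,K,T))
            # deck outline
            m=(abs(P[...,2]-.04)<.008)&(abs(P[...,0]-.565)<.16)&(abs(P[...,1]+.13)<.28)
            q=P[m][:,:2]
            for a,ax in ((1,0),(0,1)):
                for f in (0,1):
                    pts=[]
                    for b in np.arange(-.33,.08,.02) if ax==0 else np.arange(.47,.66,.02):
                        s=q[abs(q[:,a]-b)<.01]
                        if len(s): pts.append((b,np.percentile(s[:,ax],98 if f else 2)))
                    pts=np.array(pts);pf=np.polyfit(pts[:,0],pts[:,1],1);md=np.median(pts[:,1]);print('edge',['x','y'][ax],f,pf,md)
            g=np.concatenate([im[225:265,220:400]]); 
E
python3 seg.py
```

```text
top
slice px [124 206  17  23] rect c [0.556  0.4103] (69.35285186767578, 47.23984146118164) mean [0.5545 0.4104] ang 11.7 z 0.04350730988229912
slice px [161 214  19  22] rect c [0.5357 0.2934] (46.32469940185547, 67.73725891113281) mean [0.5354 0.2932] ang -17.5 z 0.04372053430661971
slice px [158 246  16  23] rect c [0.4369 0.2984] (65.48872375488281, 45.553375244140625) mean [0.4365 0.298 ] ang -0.2 z 0.04388852934835463
hook bits 92
[[0.6279 0.087  0.1024]
 [0.6286 0.0813 0.1   ]
 [0.6287 0.0754 0.1001]
 [0.6254 0.0841 0.1003]
 [0.6254 0.0782 0.1012]
 [0.6219 0.0839 0.1029]
 [0.6219 0.078  0.1035]
 [0.6192 0.0868 0.1012]
 [0.6189 0.0809 0.103 ]
 [0.6161 0.0897 0.1014]
 [0.6162 0.0838 0.1013]
 [0.6127 0.0895 0.1033]
 [0.6133 0.0837 0.1011]
 [0.6098 0.0953 0.1024]
 [0.6096 0.0894 0.1037]
 [0.6092 0.0834 0.1067]
 [0.6068 0.0981 0.102 ]
 [0.6066 0.0922 0.1036]
 [0.6063 0.0862 0.1061]
 [0.6079 0.0807 0.0981]]
lever 130 [ 0.5858 -0.3155] [-0.9824 -0.1868] -0.03780276539673035 0.038349762523867736 -169.23463629804195 0.10975756446853158
grip [ 0.5281 -0.3132  0.3306] [-0.9992 -0.0369  
[... 832 characters left out ...]
5
hook bits 123
[[0.6294 0.0833 0.1037]
 [0.627  0.0784 0.1012]
 [0.6273 0.0861 0.1035]
 [0.624  0.0825 0.1025]
 [0.6224 0.0764 0.0988]
 [0.6259 0.0882 0.1025]
 [0.621  0.0866 0.1039]
 [0.6179 0.0826 0.1024]
 [0.6252 0.0892 0.1003]
 [0.6201 0.0878 0.1019]
 [0.6156 0.0857 0.1027]
 [0.6113 0.0834 0.1031]
 [0.6058 0.0828 0.1055]
 [0.6029 0.0785 0.1038]
 [0.6158 0.0896 0.1022]
 [0.6107 0.0883 0.1039]
 [0.6078 0.0841 0.1022]
 [0.6034 0.0819 0.1028]
 [0.5981 0.0811 0.105 ]
 [0.618  0.0909 0.0988]]
lever 179 [ 0.5945 -0.3104] [-0.9694 -0.2457] -0.046088049974789845 0.04732277841591735 -165.7788576766871 0.11939983813414845
grip [ 0.5259 -0.3105  0.3284] [-0.9989 -0.046  -0.0024] 0.07652350566352364
```

```bash
cat > go.py <<'E'
import sys; from h import *
# usage: go.py psi x,y,z x,y,z ... ; spin first, then shifts in the new axes (cm); rows of <=3cm
def st():
    s=env.sense(); M=R.from_rotvec(s['ee_rot']).as_matrix(); return s,np.array(s['eef_pos']),np.degrees(np.arctan2(M[1,0],M[0,0])),M
s,p,psi,M=st()
print('t %.1f'%s['time'],'p',np.round(p,4),'psi %.1f'%psi,'tilt',np.round(M[:,2],3),'F',np.round(s['contact_force'],1),'w %.2f g %.1f'%(s['gripper_width'],s['grasp_force']))
if len(sys.argv)>1:
    t=float(sys.argv[1]); print('spin %.1f'%(psi-t)); a=np.radians(t)
    for w in sys.argv[2:]:
        w=np.array(eval(w)); d=(w-p)*100; v=np.array([d[0]*np.cos(a)+d[1]*np.sin(a),d[0]*np.sin(a)-d[1]*np.cos(a),-d[2]])
        n=int(np.ceil(np.linalg.norm(v)/3)); print(w,'total',np.round(v,2),'rows',n,'each',np.round(v/max(n,1),2)); p=w
E
python3 go.py -1.5 .2,-.55,.38 .40,-.22,.38 .44,.18,.30 .4366,.2995,.12 .4366,.2995,.02
```

```text
t 0.1 p [ 0.1514 -0.6061  0.2307] psi 14.0 tilt [-0.     0.001 -1.   ] F [-0.6 -0.5 -0.3] w 1.00 g 0.0
spin 15.5
[ 0.2  -0.55  0.38] total [  4.71  -5.74 -14.93] rows 6 each [ 0.79 -0.96 -2.49]
[ 0.4  -0.22  0.38] total [ 19.13 -33.51  -0.  ] rows 13 each [ 1.47 -2.58 -0.  ]
[0.44 0.18 0.3 ] total [  2.95 -40.09   8.  ] rows 14 each [ 0.21 -2.86  0.57]
[0.4366 0.2995 0.12  ] total [ -0.65 -11.94  18.  ] rows 8 each [-0.08 -1.49  2.25]
[0.4366 0.2995 0.02  ] total [ 0. -0. 10.] rows 4 each [ 0.  -0.   2.5]
```

>>> carry_out(deltas=[{"spin": 5.2},{"spin": 5.2},{"spin": 5.1},{"dx": 0.8,"dy": -1,"dz": -2.5},{"dx": 0.8,"dy": -1,"dz": -2.5},{"dx": 0.8,"dy": -1,"dz": -2.5},{"dx": 0.8,"dy": -1,"dz": -2.5},{"dx": 0.8,"dy": -1,"dz": -2.5},{"dx": 0.8,"dy": -1,"dz": -2.5},{"dx": 1.5,"dy": -2.6},{"dx": 1.5,"dy": -2.6},{"dx": 1.5,"dy": -2.6},{"dx": 1.5,"dy": -2.6},{"dx": 1.5,"dy": -2.6},{"dx": 1.5,"dy": -2.6},{"dx": 1.5,"dy": -2.6},{"dx": 1.5,"dy": -2.6},{"dx": 1.5,"dy": -2.6},{"dx": 1.5,"dy": -2.6}])

```text
schema error: expected keys dx, dy, dz, spin, gripper
```

>>> carry_out(deltas=[{"dx": 1.5,"dy": -2.6},{"dx": 1.5,"dy": -2.6},{"dx": 1.3,"dy": -2.4},{"dx": 0.2,"dy": -2.9,"dz": 0.6},{"dx": 0.2,"dy": -2.9,"dz": 0.6},{"dx": 0.2,"dy": -2.9,"dz": 0.6},{"dx": 0.2,"dy": -2.9,"dz": 0.6},{"dx": 0.2,"dy": -2.9,"dz": 0.6},{"dx": 0.2,"dy": -2.9,"dz": 0.6},{"dx": 0.2,"dy": -2.9,"dz": 0.6},{"dx": 0.2,"dy": -2.9,"dz": 0.6},{"dx": 0.2,"dy": -2.9,"dz": 0.6},{"dx": 0.2,"dy": -2.9,"dz": 0.6},{"dx": 0.2,"dy": -2.9,"dz": 0.6},{"dx": 0.2,"dy": -2.9,"dz": 0.6},{"dx": 0.2,"dy": -2.9,"dz": 0.6},{"dx": 0.2,"dy": -2.9,"dz": 0.6}])

```text
schema error: expected keys dx, dy, dz, spin, gripper
```

```bash
python3 go.py -1.5 .4366,.2995,.12 .4366,.2995,.02
python3 - <<'E'
from seg import *
for n in ['top','wrist']:
    im,d,K,T=grab(n); print(n); slices(im,d,K,T); save(n+'1',im)
E
```

```text
t 0.1 p [ 0.1514 -0.6061  0.2307] psi 14.0 tilt [-0.     0.001 -1.   ] F [-0.6 -0.5 -0.3] w 1.00 g 0.0
spin 15.5
[0.4366 0.2995 0.12  ] total [ 26.14 -91.28  11.07] rows 32 each [ 0.82 -2.85  0.35]
[0.4366 0.2995 0.02  ] total [ 0. -0. 10.] rows 4 each [ 0.  -0.   2.5]
top
slice px [124 206  17  23] rect c [0.5557 0.4107] (68.92483520507812, 46.832855224609375) mean [0.5547 0.4101] ang 10.5 z 0.043785661235197004
slice px [161 214  19  22] rect c [0.5361 0.2938] (47.01951599121094, 67.72914123535156) mean [0.5354 0.2934] ang -17.7 z 0.04386591029748965
slice px [158 246  17  23] rect c [0.4369 0.2985] (65.38597869873047, 45.98038864135742) mean [0.4369 0.2983] ang -2.0 z 0.04374731441242352
wrist
```

View pics/wrist1.png

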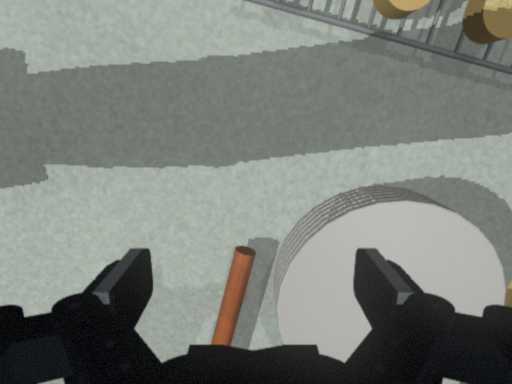

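The wrist view still shows the start area, because the move was refused: every row needs all its keys. I'll resend it.

>>> carry_out(deltas=[{"dx": 0,"dy": 0,"dz": -2,"spin": 5.2,"gripper": 1},{"dx": 0,"dy": 0,"dz": -2,"spin": 5.2,"gripper": 1},{"dx": 0,"dy": 0,"dz": -2,"spin": 5.1,"gripper": 1},{"dx": 1,"dy": -1.2,"dz": -3,"spin": 0,"gripper": 1},{"dx": 1,"dy": -1.2,"dz": -3,"spin": 0,"gripper": 1},{"dx": 1,"dy": -1.2,"dz": -3,"spin": 0,"gripper": 1},{"dx": 1.9,"dy": -3.3,"dz": 0,"spin": 0,"gripper": 1},{"dx": 1.9,"dy": -3.3,"dz": 0,"spin": 0,"gripper": 1},{"dx": 1.9,"dy": -3.3,"dz": 0,"spin": 0,"gripper": 1},{"dx": 1.9,"dy": -3.3,"dz": 0,"spin": 0,"gripper": 1},{"dx": 1.9,"dy": -3.3,"dz": 0,"spin": 0,"gripper": 1},{"dx": 1.9,"dy": -3.3,"dz": 0,"spin": 0,"gripper": 1},{"dx": 1.9,"dy": -3.3,"dz": 0,"spin": 0,"gripper": 1},{"dx": 1.9,"dy": -3.3,"dz": 0,"spin": 0,"gripper": 1},{"dx": 1.9,"dy": -3.3,"dz": 0,"spin": 0,"gripper": 1},{"dx": 1.9,"dy": -3.3,"dz": 0,"spin": 0,"gripper": 1},{"dx": 0,"dy": 0,"dz": 0,"spin": 0,"gripper": 1}])

```text
time: 1.67
eef_pos: [0.3846, -0.2391, 0.3819]
ee_rot: [-3.141, 0.024, -0.003]
contact_force: [0.2, 0.6, 0.0]
gripper_width: 0.999
grasp_force: 0.0
```

```bash
python3 go.py -1.5 .43,.20,.25 .4366,.2995,.12 .4366,.2995,.02
```

```text
t 1.7 p [ 0.3846 -0.2391  0.3819] psi -0.9 tilt [ 0.002  0.    -1.   ] F [0.2 0.6 0. ] w 1.00 g 0.0
spin 0.6
[0.43 0.2  0.25] total [  3.39 -44.02  13.19] rows 16 each [ 0.21 -2.75  0.82]
[0.4366 0.2995 0.12  ] total [ 0.4  -9.96 13.  ] rows 6 each [ 0.07 -1.66  2.17]
[0.4366 0.2995 0.02  ] total [ 0. -0. 10.] rows 4 each [ 0.  -0.   2.5]
```

>>> carry_out(deltas=[{"dx": 0.25,"dy": -3.4,"dz": 1,"spin": 0.6,"gripper": 1},{"dx": 0.25,"dy": -3.4,"dz": 1,"spin": 0,"gripper": 1},{"dx": 0.25,"dy": -3.4,"dz": 1,"spin": 0,"gripper": 1},{"dx": 0.25,"dy": -3.4,"dz": 1,"spin": 0,"gripper": 1},{"dx": 0.25,"dy": -3.4,"dz": 1,"spin": 0,"gripper": 1},{"dx": 0.25,"dy": -3.4,"dz": 1,"spin": 0,"gripper": 1},{"dx": 0.25,"dy": -3.4,"dz": 1,"spin": 0,"gripper": 1},{"dx": 0.25,"dy": -3.4,"dz": 1,"spin": 0,"gripper": 1},{"dx": 0.25,"dy": -3.4,"dz": 1,"spin": 0,"gripper": 1},{"dx": 0.25,"dy": -3.4,"dz": 1,"spin": 0,"gripper": 1},{"dx": 0.25,"dy": -3.4,"dz": 1,"spin": 0,"gripper": 1},{"dx": 0.25,"dy": -3.4,"dz": 1,"spin": 0,"gripper": 1},{"dx": 0.2,"dy": -3.3,"dz": 1.2,"spin": 0,"gripper": 1},{"dx": 0.2,"dy": -3.3,"dz": 2,"spin": 0,"gripper": 1},{"dx": 0.2,"dy": -3.3,"dz": 2,"spin": 0,"gripper": 1},{"dx": 0.2,"dy": -3,"dz": 2,"spin": 0,"gripper": 1},{"dx": 0,"dy": 0,"dz": 0,"spin": 0,"gripper": 1}])

```text
time: 3.08
eef_pos: [0.4347, 0.294, 0.185]
ee_rot: [-3.139, 0.046, 0.011]
contact_force: [-1.9, 0.1, 0.3]
gripper_width: 0.997
grasp_force: 0.0
```

```bash
python3 go.py -2 .4367,.2995,.12 .4367,.2995,.02
python3 - <<'E'
from seg import *
for n in ['top','side','wrist']:
    im,d,K,T=grab(n); print(n); slices(im,d,K,T); save(n+'2',im)
E
```

```text
t 3.1 p [0.4347 0.294  0.185 ] psi -1.7 tilt [-0.007  0.002 -1.   ] F [-1.9  0.1  0.3] w 1.00 g 0.0
spin 0.3
[0.4367 0.2995 0.12  ] total [ 0.18 -0.55  6.5 ] rows 3 each [ 0.06 -0.18  2.17]
[0.4367 0.2995 0.02  ] total [ 0. -0. 10.] rows 4 each [ 0.  -0.   2.5]
top
slice px [124 206  17  23] rect c [0.5558 0.4113] (69.40470123291016, 47.05915832519531) mean [0.5551 0.41  ] ang 12.9 z 0.04373531392242591
slice px [161 214  19  22] rect c [0.5355 0.2931] (46.314178466796875, 67.578369140625) mean [0.5354 0.293 ] ang -18.3 z 0.043822467244863494
slice px [158 261  16   8] rect c [0.4145 0.2982] (20.605690002441406, 42.038936614990234) mean [0.4151 0.2955] ang -83.9 z 0.04402573089567641
side
slice px [210 271  27  29] rect c [0.5357 0.2951] (45.58599853515625, 68.97053527832031) mean [0.5341 0.2968] ang -21.7 z 0.044809463453623244
slice px [244 297  33  30] rect c [0.4367 0.3009] (46.39725112915039, 69.39944458007812) mean [0.435  0.3025] ang -4.0 z 0.04473136560732094
slice px [160 308  35  29] rect c [0.5558 0.4125] (70.14530944824219, 46.178524017333984) mean [0.5538 0.4137] ang 7.1 z 0.044822570410974705
wrist
slice px [58  0 73 89] rect c [0.5543 0.4113] (66.49848175048828, 46.6870231628418) mean [0.5554 0.4106] ang 12.6 z 0.04516890686771455
slice px [212  15  65  92] rect c [0.5368 0.2937] (45.52342987060547, 69.8552017211914) mean [0.5379 0.293 ] ang -20.0 z 0.04521789427523559
slice px [215 142  53  80] rect c [0.438  0.2997] (45.12139129638672, 70.73619842529297) mean [0.4401 0.2993] ang -2.6 z 0.04512835117241268
```

>>> carry_out(deltas=[{"dx": 0.1,"dy": -0.3,"dz": 2.5,"spin": 0.8,"gripper": 1},{"dx": 0.1,"dy": -0.25,"dz": 2.5,"spin": 0,"gripper": 1},{"dx": 0,"dy": 0,"dz": 2.5,"spin": 0,"gripper": 1},{"dx": 0,"dy": 0,"dz": 2.5,"spin": 0,"gripper": 1},{"dx": 0,"dy": 0,"dz": 2.5,"spin": 0,"gripper": 1},{"dx": 0,"dy": 0,"dz": 2,"spin": 0,"gripper": 1},{"dx": 0,"dy": 0,"dz": 1.5,"spin": 0,"gripper": 1},{"dx": 0,"dy": 0,"dz": 0.5,"spin": 0,"gripper": 1},{"dx": 0,"dy": 0,"dz": 0,"spin": 0,"gripper": 0.4},{"dx": 0,"dy": 0,"dz": 0,"spin": 0,"gripper": 0.3},{"dx": 0,"dy": 0,"dz": 0,"spin": 0,"gripper": 0.3},{"dx": 0,"dy": 0,"dz": 0,"spin": 0,"gripper": 0.3},{"dx": 0,"dy": 0,"dz": 0,"spin": 0,"gripper": 0.3},{"dx": 0,"dy": 0,"dz": 0,"spin": 0,"gripper": 0.3}], force=40)

```text
time: 4.4
eef_pos: [0.4413, 0.2949, 0.026]
ee_rot: [-3.14, 0.08, -0.004]
contact_force: [-0.6, -2.6, 7.1]
gripper_width: 0.527
grasp_force: 41.0
```

```bash
python3 go.py 2 .437,.2995,.16 .52,-.0976,.16 .529,-.0976,.056
```

```text
t 4.4 p [0.4413 0.2949 0.026 ] psi -2.9 tilt [ 0.002  0.001 -1.   ] F [-0.6 -2.6  7.1] w 0.53 g 41.0
spin -4.9
[0.437  0.2995 0.16  ] total [ -0.41  -0.47 -13.4 ] rows 5 each [-0.08 -0.09 -2.68]
[ 0.52   -0.0976  0.16  ] total [ 6.91 39.98 -0.  ] rows 14 each [ 0.49  2.86 -0.  ]
[ 0.529  -0.0976  0.056 ] total [ 0.9   0.03 10.4 ] rows 4 each [0.22 0.01 2.6 ]
```

>>> carry_out(deltas=[{"dx": 0,"dy": 0,"dz": -2,"spin": 0,"gripper": 0.3},{"dx": 0,"dy": 0,"dz": -3,"spin": 0,"gripper": 0.3},{"dx": 0,"dy": 0,"dz": -3,"spin": 0,"gripper": 0.3},{"dx": 0,"dy": 0,"dz": -3,"spin": 0,"gripper": 0.3},{"dx": 0,"dy": 0,"dz": -3,"spin": -2.5,"gripper": 0.3},{"dx": 0,"dy": 0,"dz": -1,"spin": -2.4,"gripper": 0.3},{"dx": 0.6,"dy": 3.3,"dz": 0,"spin": 0,"gripper": 0.3},{"dx": 0.6,"dy": 3.3,"dz": 0,"spin": 0,"gripper": 0.3},{"dx": 0.6,"dy": 3.3,"dz": 0,"spin": 0,"gripper": 0.3},{"dx": 0.6,"dy": 3.3,"dz": 0,"spin": 0,"gripper": 0.3},{"dx": 0.6,"dy": 3.3,"dz": 0,"spin": 0,"gripper": 0.3},{"dx": 0.6,"dy": 3.3,"dz": 0,"spin": 0,"gripper": 0.3},{"dx": 0.6,"dy": 3.3,"dz": 0,"spin": 0,"gripper": 0.3},{"dx": 0.6,"dy": 3.3,"dz": 0,"spin": 0,"gripper": 0.3},{"dx": 0.6,"dy": 3.3,"dz": 0,"spin": 0,"gripper": 0.3},{"dx": 0.6,"dy": 3.3,"dz": 0,"spin": 0,"gripper": 0.3},{"dx": 0.6,"dy": 3.3,"dz": 0,"spin": 0,"gripper": 0.3},{"dx": 0.6,"dy": 3.2,"dz": 0,"spin": 0,"gripper": 0.3},{"dx": 0,"dy": 0,"dz": 0,"spin": 0,"gripper": 0.3},{"dx": 0,"dy": 0,"dz": 0,"spin": 0,"gripper": 0.3}])

```text
time: 6.07
eef_pos: [0.5261, -0.0998, 0.1747]
ee_rot: [3.141, 0.049, 0.001]
contact_force: [-0.1, 1.1, -0.8]
gripper_width: 0.531
grasp_force: 41.5
```

```bash
python3 go.py 2 .533,-.0976,.11 .533,-.0976,.062
python3 - <<'E'
from seg import *
for n in ['wrist','top']:
    im,d,K,T=grab(n); save(n+'3',im)
    slices(im,d,K,T,.08,.25,-.2)
    if n=='wrist':
        P=cloud(d,K,T); np.savez('w3',im=im,d=d,K=K,T=T)
E
```

```text
t 6.1 p [ 0.5261 -0.0998  0.1747] psi 1.8 tilt [ 0. -0. -1.] F [-0.1  1.1 -0.8] w 0.53 g 41.5
spin -0.2
[ 0.533  -0.0976  0.11  ] total [ 0.7  -0.19  6.47] rows 3 each [ 0.23 -0.06  2.16]
[ 0.533  -0.0976  0.062 ] total [0.  0.  4.8] rows 2 each [0.  0.  2.4]
slice px [33 47 52 62] rect c [0.6042 0.0223] (33.70231628417969, 11.831310272216797) mean [0.6044 0.0215] ang 2.1 z 0.11061332174870869
slice px [195 184 135 167] rect c [ 0.5238 -0.1011] (67.86905670166016, 47.595943450927734) mean [ 0.5269 -0.1012] ang -0.3 z 0.19391568047605462
```

View pics/wrist3.png

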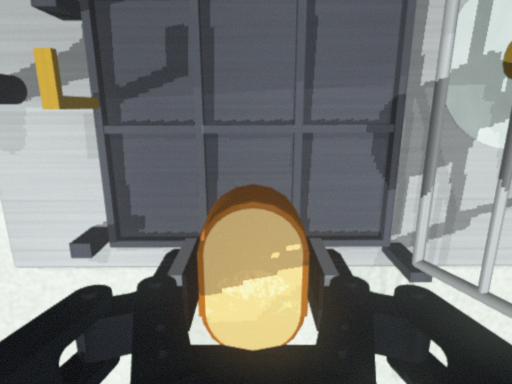

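The slice is held cleanly. Tray landmarks are the near corners at about (113,242) and (388,240) and the divider crossings at (202,128) and (299,128).

```bash
python3 - <<'E'
from h import *
z=np.load('w3.npz'); K,T=z['K'],z['T']
P=onplane([[113,242],[388,240],[202,128],[299,128],[105,128],[397,128]],.056,K,T); print(P.round(4))
a=np.radians(2);gx=np.array([np.cos(a),np.sin(a)]);gy=np.array([-np.sin(a),np.cos(a)])
for p in P: d=p[:2]-[.576,-.096]; print(np.round([d@gx*1000,d@gy*1000],1))
E
```

```text
[[ 0.4789  0.0152  0.056 ]
 [ 0.4878 -0.2145  0.056 ]
 [ 0.5749 -0.06    0.056 ]
 [ 0.5772 -0.1341  0.056 ]
 [ 0.5726  0.0141  0.056 ]
 [ 0.5795 -0.2089  0.056 ]]
[-93.2 114.5]
[ -92.3 -115.3]
[ 0.1 36. ]
[ -0.2 -38.1]
[  0.4 110.2]
[  -0.5 -113. ]
```

>>> carry_out(deltas=[{"dx": 0.5,"dy": -0.25,"dz": 2,"spin": 0,"gripper": 0.3},{"dx": 0,"dy": 0,"dz": 2.5,"spin": 0,"gripper": 0.3},{"dx": 0,"dy": 0,"dz": 2.5,"spin": 0,"gripper": 0.3},{"dx": 0,"dy": 0,"dz": 2,"spin": 0,"gripper": 0.3},{"dx": 0,"dy": 0,"dz": 1,"spin": 0,"gripper": 0.3},{"dx": 0,"dy": 0,"dz": 0.5,"spin": 0,"gripper": 0.3},{"dx": 0,"dy": 0,"dz": 0.3,"spin": 0,"gripper": 0.3},{"dx": 0,"dy": 0,"dz": 0,"spin": 0,"gripper": 0.3},{"dx": 0,"dy": 0,"dz": 0,"spin": 0,"gripper": 0.3}])

```text
time: 6.92
eef_pos: [0.5317, -0.0948, 0.0674]
ee_rot: [3.141, 0.056, 0.003]
contact_force: [0.1, 0.4, -0.7]
gripper_width: 0.529
grasp_force: 41.6
```

```bash
python3 go.py 2 .531,-.0976,.059
```

```text
t 6.9 p [ 0.5317 -0.0948  0.0674] psi 2.0 tilt [ 0.002 -0.    -1.   ] F [ 0.1  0.4 -0.7] w 0.53 g 41.6
spin 0.0
[ 0.531  -0.0976  0.059 ] total [-0.08  0.27  0.84] rows 1 each [-0.08  0.27  0.84]
```

>>> carry_out(deltas=[{"dx": 0,"dy": 0.2,"dz": 0.4,"spin": 0,"gripper": 0.3},{"dx": 0,"dy": 0,"dz": 0.3,"spin": 0,"gripper": 0.3},{"dx": 0,"dy": 0,"dz": 0.2,"spin": 0,"gripper": 0.3},{"dx": 0,"dy": 0,"dz": 0,"spin": 0,"gripper": 0.3},{"dx": 0,"dy": 0,"dz": 0,"spin": 0,"gripper": 0.75},{"dx": 0,"dy": 0,"dz": 0,"spin": 0,"gripper": 0.75},{"dx": 0,"dy": 0,"dz": 0,"spin": 0,"gripper": 0.75},{"dx": 0,"dy": 0,"dz": -1,"spin": 0,"gripper": 0.75},{"dx": 0,"dy": 0,"dz": -3,"spin": 0,"gripper": 0.75},{"dx": 0,"dy": 0,"dz": -3,"spin": 0,"gripper": 0.8},{"dx": 0,"dy": 0,"dz": -3,"spin": 0,"gripper": 1},{"dx": 0,"dy": 0,"dz": -3,"spin": 0,"gripper": 1},{"dx": 0,"dy": -3.4,"dz": 0,"spin": 0,"gripper": 1},{"dx": 0,"dy": -3.4,"dz": 0,"spin": 0,"gripper": 1},{"dx": 0,"dy": -3.4,"dz": 0,"spin": 0,"gripper": 1},{"dx": 0,"dy": -3.4,"dz": 0,"spin": 0,"gripper": 1},{"dx": 0,"dy": -3.4,"dz": 0,"spin": 0,"gripper": 1},{"dx": 0,"dy": -3.4,"dz": 0,"spin": 0,"gripper": 1},{"dx": 0,"dy": 0,"dz": 0,"spin": 0,"gripper": 1}])

```text
time: 8.5
eef_pos: [0.5224, 0.1148, 0.1884]
ee_rot: [-3.138, -0.07, -0.001]
contact_force: [-1.0, 1.0, -0.8]
gripper_width: 1.001
grasp_force: 0.0
```

```bash

python3 - <<'E'
from seg import *
for n in ['top','wrist','side']:
    im,d,K,T=grab(n); print(n); slices(im,d,K,T,.034,.1,-.2)
E
python3 go.py -19.5 .536,.294,.15 .536,.294,.023
```

```text
top
slice px [124 206  17  23] rect c [0.5559 0.4111] (69.43717956542969, 47.897315979003906) mean [0.5545 0.4101] ang 11.2 z 0.04352501310106738
slice px [161 214  19  22] rect c [0.5359 0.2937] (46.78730010986328, 67.98540496826172) mean [0.5355 0.2933] ang -18.1 z 0.043761661955496245
slice px [290 217  18  25] rect c [ 0.5272 -0.0985] (68.92613220214844, 45.32365036010742) mean [ 0.5265 -0.0985] ang 2.0 z 0.07770028361658943
wrist
slice px [389  59  23  58] rect c [ 0.6066 -0.0097] (12.028542518615723, 45.47174835205078) mean [ 0.6043 -0.0092] ang -5.1 z 0.04715317572756922
slice px [357 103  27  13] rect c [0.5909 0.0272] (7.999497413635254, 1.2850518226623535) mean [0.5909 0.0272] ang 2.2 z 0.07466853177654148
slice px [ 11 119  67  79] rect c [0.5378 0.2933] (46.71586608886719, 70.46617126464844) mean [0.5387 0.2912] ang -20.8 z 0.04504671895166912
slice px [464 150  48  93] rect c [ 0.5257 -0.0838] (69.24080657958984, 21.238380432128906) mean [ 0.5252 -0.0814] ang 8.3 z 0.07349479212722157
side
slice px [304 167  28  24] rect c [ 0.5256 -0.0972] (70.12747955322266, 48.54847717285156) mean [ 0.5243 -0.0935] ang -1.2 z 0.0759188253426436
slice px [210 271  27  29] rect c [0.536  0.2952] (45.22955322265625, 71.30974578857422) mean [0.5342 0.2969] ang -21.6 z 0.044842033248858826
slice px [160 308  35  29] rect c [0.5556 0.4124] (70.75112915039062, 46.667022705078125) mean [0.5538 0.4137] ang 6.9 z 0.04472704413342227
t 8.7 p [0.5238 0.1068 0.1876] psi 2.1 tilt [ 0. -0. -1.] F [-0.9 -0.7 -0. ] w 1.00 g 0.0
spin 21.6
[0.536 0.294 0.15 ] total [ -5.1  -18.05   3.76] rows 7 each [-0.73 -2.58  0.54]
[0.536 0.294 0.023] total [ 0.  -0.  12.7] rows 5 each [ 0.   -0.    2.54]
```

>>> carry_out(deltas=[{"dx": 0,"dy": 0,"dz": 0,"spin": 5.4,"gripper": 1},{"dx": 0,"dy": 0,"dz": 0,"spin": 5.4,"gripper": 1},{"dx": 0,"dy": 0,"dz": 0,"spin": 5.4,"gripper": 1},{"dx": 0,"dy": 0,"dz": 0,"spin": 5.4,"gripper": 1},{"dx": -0.85,"dy": -3,"dz": 0.5,"spin": 0,"gripper": 1},{"dx": -0.85,"dy": -3,"dz": 0.5,"spin": 0,"gripper": 1},{"dx": -0.85,"dy": -3,"dz": 0.5,"spin": 0,"gripper": 1},{"dx": -0.85,"dy": -3,"dz": 0.5,"spin": 0,"gripper": 1},{"dx": -0.85,"dy": -3,"dz": 1,"spin": 0,"gripper": 1},{"dx": -0.85,"dy": -3,"dz": 1,"spin": 0,"gripper": 1},{"dx": 0,"dy": 0,"dz": 2,"spin": 0,"gripper": 1},{"dx": 0,"dy": 0,"dz": 2,"spin": 0,"gripper": 1},{"dx": 0,"dy": 0,"dz": 1,"spin": 0,"gripper": 1},{"dx": 0,"dy": 0,"dz": 0,"spin": 0,"gripper": 1},{"dx": 0,"dy": 0,"dz": 0,"spin": 0,"gripper": 1}])

```text
time: 9.9
eef_pos: [0.5355, 0.2762, 0.102]
ee_rot: [3.095, -0.537, -0.004]
contact_force: [0.9, 0.7, 0.8]
gripper_width: 0.996
grasp_force: 0.0
```

```bash

python3 - <<'E'
from seg import *
for n in ['wrist','side']:
    im,d,K,T=grab(n); print(n); slices(im,d,K,T)
E
python3 go.py -19.5 .536,.294,.023
```

```text
wrist
slice px [189 163  73 109] rect c [0.5376 0.2935] (45.379703521728516, 71.02372741699219) mean [0.5393 0.2922] ang -21.0 z 0.04517605281828585
slice px [  0 199  99 100] rect c [0.5573 0.4116] (68.68740844726562, 48.080421447753906) mean [0.5581 0.4091] ang 6.9 z 0.045077782825807836
side
slice px [210 271  27  29] rect c [0.5354 0.2952] (45.82999801635742, 67.14706420898438) mean [0.5342 0.2967] ang -21.9 z 0.04483470950664259
slice px [160 308  35  29] rect c [0.5563 0.4125] (71.08715057373047, 46.55615234375) mean [0.5539 0.4137] ang 7.0 z 0.0448693720891824
t 10.0 p [0.536  0.2769 0.1032] psi -19.7 tilt [-0.     0.001 -1.   ] F [ 0.3  0.6 -0.4] w 1.00 g 0.0
spin -0.2
[0.536 0.294 0.023] total [-0.57 -1.61  8.02] rows 3 each [-0.19 -0.54  2.67]
```

>>> carry_out(deltas=[{"dx": -0.5,"dy": -1,"dz": 0,"spin": 0.5,"gripper": 1},{"dx": 0,"dy": -0.6,"dz": 0,"spin": 0,"gripper": 1},{"dx": 0,"dy": 0,"dz": 1,"spin": 0,"gripper": 1},{"dx": 0,"dy": 0,"dz": 2,"spin": 0,"gripper": 1},{"dx": 0,"dy": 0,"dz": 2,"spin": 0,"gripper": 1},{"dx": 0,"dy": 0,"dz": 2,"spin": 0,"gripper": 1},{"dx": 0,"dy": 0,"dz": 1,"spin": 0,"gripper": 1},{"dx": 0,"dy": 0,"dz": 0,"spin": 0,"gripper": 1},{"dx": 0,"dy": 0,"dz": 0,"spin": 0,"gripper": 0.4},{"dx": 0,"dy": 0,"dz": 0,"spin": 0,"gripper": 0.3},{"dx": 0,"dy": 0,"dz": 0,"spin": 0,"gripper": 0.3},{"dx": 0,"dy": 0,"dz": 0,"spin": 0,"gripper": 0.3},{"dx": 0,"dy": 0,"dz": 0,"spin": 0,"gripper": 0.3},{"dx": 0,"dy": 0,"dz": 0,"spin": 0,"gripper": 0.3}], force=40)

```text
time: 11.17
eef_pos: [0.5365, 0.2947, 0.0233]
ee_rot: [-3.092, 0.548, 0.0]
contact_force: [-1.6, -0.4, 5.7]
gripper_width: 0.531
grasp_force: 42.3
```

>>> carry_out(deltas=[{"dx": 0,"dy": 0,"dz": -2,"spin": 0,"gripper": 0.3},{"dx": 0,"dy": 0,"dz": -3,"spin": 0,"gripper": 0.3},{"dx": 0,"dy": 0,"dz": -3,"spin": 0,"gripper": 0.3},{"dx": 0,"dy": 0,"dz": -3,"spin": 0,"gripper": 0.3},{"dx": 0,"dy": 0,"dz": -3,"spin": -4.5,"gripper": 0.3},{"dx": 0,"dy": 0,"dz": -3,"spin": -4.5,"gripper": 0.3},{"dx": 0,"dy": 0,"dz": 0,"spin": -4.5,"gripper": 0.3},{"dx": 0,"dy": 0,"dz": 0,"spin": -4.5,"gripper": 0.3},{"dx": 0,"dy": 0,"dz": 0,"spin": -4,"gripper": 0.3},{"dx": 0,"dy": 0,"dz": 0,"spin": 0,"gripper": 0.3}])

```text
time: 12.0
eef_pos: [0.5359, 0.2941, 0.1923]
ee_rot: [-3.14, -0.057, 0.002]
contact_force: [0.1, 0.8, -0.5]
gripper_width: 0.53
grasp_force: 41.4
```

```bash
python3 go.py 2 .55,.05,.20 .623,-.0954,.17
```

```text
t 12.0 p [0.5359 0.2941 0.1923] psi 2.1 tilt [-0.001  0.001 -1.   ] F [ 0.1  0.8 -0.5] w 0.53 g 41.4
spin 0.1
[0.55 0.05 0.2 ] total [ 0.56 24.44 -0.77] rows 9 each [ 0.06  2.72 -0.09]
[ 0.623  -0.0954  0.17  ] total [ 6.79 14.79  3.  ] rows 6 each [1.13 2.46 0.5 ]
```

>>> carry_out(deltas=[{"dx": 0.1,"dy": 2.7,"dz": -0.1,"spin": 0,"gripper": 0.3},{"dx": 0.1,"dy": 2.7,"dz": -0.1,"spin": 0,"gripper": 0.3},{"dx": 0.1,"dy": 2.7,"dz": -0.1,"spin": 0,"gripper": 0.3},{"dx": 0.1,"dy": 2.7,"dz": -0.1,"spin": 0,"gripper": 0.3},{"dx": 0.1,"dy": 2.7,"dz": -0.1,"spin": 0,"gripper": 0.3},{"dx": 0.1,"dy": 2.7,"dz": -0.1,"spin": 0,"gripper": 0.3},{"dx": 0,"dy": 2.7,"dz": -0.1,"spin": 0,"gripper": 0.3},{"dx": 0,"dy": 2.7,"dz": -0.1,"spin": 0,"gripper": 0.3},{"dx": 0,"dy": 2.8,"dz": 0,"spin": 0,"gripper": 0.3},{"dx": 1.1,"dy": 2.5,"dz": 0,"spin": 0,"gripper": 0.3},{"dx": 1.1,"dy": 2.5,"dz": 0,"spin": 0,"gripper": 0.3},{"dx": 1.1,"dy": 2.5,"dz": 0.6,"spin": 0,"gripper": 0.3},{"dx": 1.1,"dy": 2.5,"dz": 0.6,"spin": 0,"gripper": 0.3},{"dx": 1.1,"dy": 2.4,"dz": 0.8,"spin": 0,"gripper": 0.3},{"dx": 1.2,"dy": 2.4,"dz": 1,"spin": 0,"gripper": 0.3},{"dx": 0,"dy": 0,"dz": 0,"spin": 0,"gripper": 0.3},{"dx": 0,"dy": 0,"dz": 0,"spin": 0,"gripper": 0.3}])

```text
time: 13.42
eef_pos: [0.6216, -0.097, 0.1685]
ee_rot: [-3.141, -0.044, 0.006]
contact_force: [0.1, 1.0, -0.3]
gripper_width: 0.528
grasp_force: 41.5
```

```bash

python3 - <<'E'
from seg import *
for n in ['wrist']:
    im,d,K,T=grab(n); print(n); slices(im,d,K,T,.1,.3,-.2)
E
python3 go.py 2 .623,-.0954,.06
```

```text
wrist
slice px [193 174 137 189] rect c [ 0.6227 -0.0984] (71.4201431274414, 49.15287780761719) mean [ 0.6279 -0.0981] ang 1.8 z 0.19033841857245568
slice px [ 52 209  33  52] rect c [0.6041 0.0223] (34.70645523071289, 11.60827350616455) mean [0.6049 0.0216] ang 2.4 z 0.11066046767171464
t 13.5 p [ 0.6217 -0.0953  0.1691] psi 1.8 tilt [-0.003  0.001 -1.   ] F [-0.7  0.4 -0.8] w 0.53 g 41.5
spin -0.2
[ 0.623  -0.0954  0.06  ] total [ 0.13  0.02 10.91] rows 4 each [0.03 0.   2.73]
```

>>> carry_out(deltas=[{"dx": 0.1,"dy": 0,"dz": 2,"spin": 0,"gripper": 0.3},{"dx": 0,"dy": 0,"dz": 2.5,"spin": 0,"gripper": 0.3},{"dx": 0,"dy": 0,"dz": 2.5,"spin": 0,"gripper": 0.3},{"dx": 0,"dy": 0,"dz": 2,"spin": 0,"gripper": 0.3},{"dx": 0,"dy": 0,"dz": 1,"spin": 0,"gripper": 0.3},{"dx": 0,"dy": 0,"dz": 0.5,"spin": 0,"gripper": 0.3},{"dx": 0,"dy": 0,"dz": 0.4,"spin": 0,"gripper": 0.3},{"dx": 0,"dy": 0,"dz": 0.3,"spin": 0,"gripper": 0.3},{"dx": 0,"dy": 0,"dz": 0,"spin": 0,"gripper": 0.3},{"dx": 0,"dy": 0,"dz": 0,"spin": 0,"gripper": 0.3}])

```text
time: 14.3
eef_pos: [0.6232, -0.0951, 0.0584]
ee_rot: [-3.141, -0.052, 0.001]
contact_force: [0.1, 0.1, -0.6]
gripper_width: 0.53
grasp_force: 41.5
```

```bash
python3 go.py 2 .623,-.0954,.057
```

```text
t 14.3 p [ 0.6232 -0.0951  0.0584] psi 1.9 tilt [-0.001  0.    -1.   ] F [ 0.1  0.1 -0.6] w 0.53 g 41.5
spin -0.1
[ 0.623  -0.0954  0.057 ] total [-0.02  0.03  0.14] rows 1 each [-0.02  0.03  0.14]
```

>>> carry_out(deltas=[{"dx": 0,"dy": 0,"dz": 0.2,"spin": 0,"gripper": 0.3},{"dx": 0,"dy": 0,"dz": 0,"spin": 0,"gripper": 0.75},{"dx": 0,"dy": 0,"dz": 0,"spin": 0,"gripper": 0.75},{"dx": 0,"dy": 0,"dz": 0,"spin": 0,"gripper": 0.75},{"dx": 0,"dy": 0,"dz": -1,"spin": 0,"gripper": 0.75},{"dx": 0,"dy": 0,"dz": -3,"spin": 0,"gripper": 0.75},{"dx": 0,"dy": 0,"dz": -3,"spin": 0,"gripper": 0.8},{"dx": 0,"dy": 0,"dz": -3,"spin": 0,"gripper": 1},{"dx": 0,"dy": 0,"dz": -3,"spin": 0,"gripper": 1},{"dx": -1.2,"dy": -3,"dz": 0,"spin": 0,"gripper": 1},{"dx": -1.2,"dy": -3,"dz": 0,"spin": 0,"gripper": 1},{"dx": -1.2,"dy": -3,"dz": 0,"spin": 0,"gripper": 1},{"dx": -1.2,"dy": -3,"dz": 0,"spin": 0,"gripper": 1},{"dx": -1.2,"dy": -3,"dz": 0,"spin": 0,"gripper": 1},{"dx": -1.2,"dy": -3,"dz": 0,"spin": 0,"gripper": 1},{"dx": -0.5,"dy": -3,"dz": 0,"spin": 0,"gripper": 1},{"dx": 0,"dy": -3,"dz": 0,"spin": 0,"gripper": 1},{"dx": 0,"dy": -3,"dz": 0,"spin": 0,"gripper": 1},{"dx": 0,"dy": 0,"dz": 0,"spin": 0,"gripper": 1},{"dx": 0,"dy": 0,"dz": 0,"spin": 0,"gripper": 1}])

```text
time: 15.97
eef_pos: [0.5365, 0.1741, 0.1865]
ee_rot: [-3.14, -0.058, 0.002]
contact_force: [0.0, -0.2, 1.1]
gripper_width: 1.002
grasp_force: 0.0
```

```bash

python3 - <<'E'
from seg import *
for n in ['top','side','wrist']:
    im,d,K,T=grab(n); print(n); slices(im,d,K,T,.034,.1,-.2)
E
python3 go.py 9 .5565,.4115,.12
```

```text
top
slice px [290 185  17  25] rect c [ 0.6238 -0.0962] (70.82196807861328, 45.26294708251953) mean [ 0.6231 -0.0953] ang 2.7 z 0.07777910351482786
slice px [124 206  16  23] rect c [0.5558 0.411 ] (69.20348358154297, 46.8465690612793) mean [0.5543 0.4099] ang 10.8 z 0.0435323637086773
slice px [290 217  18  25] rect c [ 0.5272 -0.0985] (68.53983306884766, 45.17951583862305) mean [ 0.5266 -0.0986] ang 2.0 z 0.07759916531332078
side
slice px [276 156  23  23] rect c [ 0.619  -0.0948] (61.22359085083008, 47.963924407958984) mean [ 0.6178 -0.0921] ang -10.3 z 0.07775977501030712
slice px [304 167  28  24] rect c [ 0.5262 -0.098 ] (70.09004974365234, 49.244895935058594) mean [ 0.5244 -0.0937] ang -1.0 z 0.07588111334988412
slice px [269 185   7  18] rect c [0.59   0.0234] (7.801464080810547, 13.928122520446777) mean [0.589  0.0256] ang 63.5 z 0.06552109306570975
slice px [160 308  35  29] rect c [0.5552 0.4123] (68.99514770507812, 46.2272834777832) mean [0.5536 0.4138] ang 6.9 z 0.044769594870140705
wrist
slice px [426 123  49  17] rect c [0.5926 0.026 ] (5.914580345153809, 10.964068412780762) mean [0.5911 0.027 ] ang -7.5 z 0.07271941314865948
slice px [  0 141  10  47] rect c [0.5458 0.3897] (7.884271621704102, 41.49957275390625) mean [0.5452 0.3886] ang -3.4 z 0.03862358464238347
t 16.1 p [0.5373 0.1707 0.1861] psi 1.8 tilt [-0.002 -0.    -1.   ] F [ 0.5 -0.1  0.1] w 1.00 g 0.0
spin -7.2
[0.5565 0.4115 0.12  ] total [  5.66 -23.48   6.61] rows 9 each [ 0.63 -2.61  0.73]
```

>>> carry_out(deltas=[{"dx": 0,"dy": 0,"dz": 0,"spin": -3.6,"gripper": 1},{"dx": 0,"dy": 0,"dz": 0,"spin": -3.6,"gripper": 1},{"dx": 0.6,"dy": -2.6,"dz": 0,"spin": 0,"gripper": 1},{"dx": 0.6,"dy": -2.6,"dz": 0,"spin": 0,"gripper": 1},{"dx": 0.6,"dy": -2.6,"dz": 0,"spin": 0,"gripper": 1},{"dx": 0.6,"dy": -2.6,"dz": 0,"spin": 0,"gripper": 1},{"dx": 0.6,"dy": -2.6,"dz": 1,"spin": 0,"gripper": 1},{"dx": 0.6,"dy": -2.6,"dz": 1,"spin": 0,"gripper": 1},{"dx": 0.6,"dy": -2.6,"dz": 1,"spin": 0,"gripper": 1},{"dx": 0.7,"dy": -2.6,"dz": 2,"spin": 0,"gripper": 1},{"dx": 0.7,"dy": -2.6,"dz": 2,"spin": 0,"gripper": 1},{"dx": 0,"dy": 0,"dz": 0,"spin": 0,"gripper": 1},{"dx": 0,"dy": 0,"dz": 0,"spin": 0,"gripper": 1}])

```text
time: 17.2
eef_pos: [0.5544, 0.4117, 0.1138]
ee_rot: [3.13, 0.251, -0.007]
contact_force: [0.8, -0.6, 0.1]
gripper_width: 1.003
grasp_force: 0.0
```

```bash

python3 - <<'E'
from seg import *
for n in ['side','wrist']:
    im,d,K,T=grab(n); print(n); slices(im,d,K,T,.034,.1,.2)
E
python3 go.py 10 .5565,.4115,.023
```

```text
side
slice px [160 308  35  29] rect c [0.5553 0.4121] (69.15577697753906, 46.812679290771484) mean [0.5536 0.4138] ang 7.2 z 0.044968700190019084
wrist
slice px [216 151  70 104] rect c [0.5573 0.412 ] (70.39122772216797, 45.745391845703125) mean [0.559  0.4123] ang 8.5 z 0.045154158576508424
t 17.3 p [0.5563 0.4104 0.1164] psi 9.0 tilt [-0.001 -0.    -1.   ] F [-0.2  0.2  0.5] w 1.00 g 0.0
spin -1.0
[0.5565 0.4115 0.023 ] total [ 0.04 -0.11  9.34] rows 4 each [ 0.01 -0.03  2.33]
```

>>> carry_out(deltas=[{"dx": 0,"dy": -0.1,"dz": 2,"spin": 0,"gripper": 1},{"dx": 0,"dy": 0,"dz": 2.3,"spin": 0,"gripper": 1},{"dx": 0,"dy": 0,"dz": 2.3,"spin": 0,"gripper": 1},{"dx": 0,"dy": 0,"dz": 1.7,"spin": 0,"gripper": 1},{"dx": 0,"dy": 0,"dz": 1,"spin": 0,"gripper": 1},{"dx": 0,"dy": 0,"dz": 0,"spin": 0,"gripper": 1},{"dx": 0,"dy": 0,"dz": 0,"spin": 0,"gripper": 0.4},{"dx": 0,"dy": 0,"dz": 0,"spin": 0,"gripper": 0.3},{"dx": 0,"dy": 0,"dz": 0,"spin": 0,"gripper": 0.3},{"dx": 0,"dy": 0,"dz": 0,"spin": 0,"gripper": 0.3},{"dx": 0,"dy": 0,"dz": 0,"spin": 0,"gripper": 0.3},{"dx": 0,"dy": 0,"dz": 0,"spin": 0,"gripper": 0.3}], force=40)

```text
time: 18.3
eef_pos: [0.5556, 0.4136, 0.0247]
ee_rot: [-3.13, -0.249, -0.0]
contact_force: [-0.7, -1.0, 6.3]
gripper_width: 0.53
grasp_force: 42.3
```

>>> carry_out(deltas=[{"dx": 0,"dy": 0,"dz": -2,"spin": 0,"gripper": 0.3},{"dx": 0,"dy": 0,"dz": -3,"spin": 0,"gripper": 0.3},{"dx": 0,"dy": 0,"dz": -3,"spin": 0,"gripper": 0.3},{"dx": 0,"dy": 0,"dz": -3,"spin": 0,"gripper": 0.3},{"dx": 0,"dy": 0,"dz": -3,"spin": 3.5,"gripper": 0.3},{"dx": 0,"dy": 0,"dz": -2.5,"spin": 3.5,"gripper": 0.3},{"dx": 0,"dy": 0,"dz": 0,"spin": 0,"gripper": 0.3}])

```text
time: 18.88
eef_pos: [0.5568, 0.4149, 0.1952]
ee_rot: [-3.135, -0.052, -0.009]
contact_force: [0.1, 0.5, 0.6]
gripper_width: 0.529
grasp_force: 41.5
```

```bash
python3 go.py 2 .53,.2,.19 .5263,-.0227,.17
```

```text
t 18.9 p [0.5568 0.4149 0.1952] psi 1.9 tilt [ 0.006  0.007 -1.   ] F [0.1 0.5 0.6] w 0.53 g 41.5
spin -0.1
[0.53 0.2  0.19] total [-3.43 21.38  0.52] rows 8 each [-0.43  2.67  0.07]
[ 0.5263 -0.0227  0.17  ] total [-1.15 22.24  2.  ] rows 8 each [-0.14  2.78  0.25]
```

>>> carry_out(deltas=[{"dx": -0.4,"dy": 2.7,"dz": 0,"spin": 0,"gripper": 0.3},{"dx": -0.4,"dy": 2.7,"dz": 0,"spin": 0,"gripper": 0.3},{"dx": -0.4,"dy": 2.7,"dz": 0,"spin": 0,"gripper": 0.3},{"dx": -0.4,"dy": 2.7,"dz": 0,"spin": 0,"gripper": 0.3},{"dx": -0.4,"dy": 2.7,"dz": 0,"spin": 0,"gripper": 0.3},{"dx": -0.4,"dy": 2.7,"dz": 0,"spin": 0,"gripper": 0.3},{"dx": -0.5,"dy": 2.7,"dz": 0,"spin": 0,"gripper": 0.3},{"dx": -0.5,"dy": 2.7,"dz": 0,"spin": 0,"gripper": 0.3},{"dx": -0.2,"dy": 2.7,"dz": 0,"spin": 0,"gripper": 0.3},{"dx": -0.2,"dy": 2.7,"dz": 0,"spin": 0,"gripper": 0.3},{"dx": -0.2,"dy": 2.7,"dz": 0,"spin": 0,"gripper": 0.3},{"dx": -0.2,"dy": 2.7,"dz": 0,"spin": 0,"gripper": 0.3},{"dx": -0.2,"dy": 2.7,"dz": 0.5,"spin": 0,"gripper": 0.3},{"dx": -0.2,"dy": 2.7,"dz": 0.5,"spin": 0,"gripper": 0.3},{"dx": 0,"dy": 2.7,"dz": 0.5,"spin": 0,"gripper": 0.3},{"dx": 0,"dy": 3.1,"dz": 0.5,"spin": 0,"gripper": 0.3},{"dx": 0,"dy": 0,"dz": 0,"spin": 0,"gripper": 0.3},{"dx": 0,"dy": 0,"dz": 0,"spin": 0,"gripper": 0.3}])

```text
time: 20.38
eef_pos: [0.5248, -0.0263, 0.1676]
ee_rot: [-3.141, -0.053, 0.003]
contact_force: [-0.2, -0.0, 0.1]
gripper_width: 0.531
grasp_force: 41.4
```

```bash

python3 - <<'E'
from seg import *
for n in ['wrist']:
    im,d,K,T=grab(n); print(n); slices(im,d,K,T,.13,.3,-.2)
E
python3 go.py 2 .5263,-.0227,.058
```

```text
wrist
slice px [194 174 138 173] rect c [ 0.5259 -0.0277] (71.62310028076172, 49.18681335449219) mean [ 0.5306 -0.0271] ang 1.6 z 0.18814502179252496
slice px [327 249  21  28] rect c [ 0.5351 -0.0582] (8.915651321411133, 2.955810785293579) mean [ 0.5337 -0.0597] ang 52.6 z 0.18868476101611031
slice px [233 346  67  15] rect c [ 0.5359 -0.0297] (2.8103158473968506, 15.964213371276855) mean [ 0.5357 -0.0305] ang -88.7 z 0.2440590984293537
t 20.4 p [ 0.525  -0.0245  0.1678] psi 2.1 tilt [-0.002  0.001 -1.   ] F [ 0.1 -0.   0.8] w 0.53 g 41.4
spin 0.1
[ 0.5263 -0.0227  0.058 ] total [ 0.13 -0.18 10.98] rows 4 each [ 0.03 -0.04  2.75]
```

>>> carry_out(deltas=[{"dx": 0.1,"dy": -0.3,"dz": 2,"spin": 0,"gripper": 0.3},{"dx": 0,"dy": 0,"dz": 2.5,"spin": 0,"gripper": 0.3},{"dx": 0,"dy": 0,"dz": 2.5,"spin": 0,"gripper": 0.3},{"dx": 0,"dy": 0,"dz": 2,"spin": 0,"gripper": 0.3},{"dx": 0,"dy": 0,"dz": 1,"spin": 0,"gripper": 0.3},{"dx": 0,"dy": 0,"dz": 0.5,"spin": 0,"gripper": 0.3},{"dx": 0,"dy": 0,"dz": 0.3,"spin": 0,"gripper": 0.3},{"dx": 0,"dy": 0,"dz": 0.2,"spin": 0,"gripper": 0.3},{"dx": 0,"dy": 0,"dz": 0,"spin": 0,"gripper": 0.3},{"dx": 0,"dy": 0,"dz": 0,"spin": 0,"gripper": 0.3}])

```text
time: 21.27
eef_pos: [0.5266, -0.0211, 0.0588]
ee_rot: [-3.141, -0.058, 0.0]
contact_force: [0.2, 0.6, -1.0]
gripper_width: 0.528
grasp_force: 41.5
```

```bash
python3 go.py 2 .5263,-.0227,.058
```

```text
t 21.3 p [ 0.5266 -0.0211  0.0588] psi 2.1 tilt [-0.  0. -1.] F [ 0.2  0.6 -1. ] w 0.53 g 41.5
spin 0.1
[ 0.5263 -0.0227  0.058 ] total [-0.04  0.15  0.08] rows 1 each [-0.04  0.15  0.08]
```

>>> carry_out(deltas=[{"dx": 0,"dy": 0.1,"dz": 0.1,"spin": 0,"gripper": 0.3},{"dx": 0,"dy": 0,"dz": 0,"spin": 0,"gripper": 0.72},{"dx": 0,"dy": 0,"dz": 0,"spin": 0,"gripper": 0.72},{"dx": 0,"dy": 0,"dz": 0,"spin": 0,"gripper": 0.72},{"dx": 0,"dy": 0,"dz": -1,"spin": 0,"gripper": 0.72},{"dx": 0,"dy": 0,"dz": -3,"spin": 0,"gripper": 0.72},{"dx": 0,"dy": 0,"dz": -3,"spin": 0,"gripper": 0},{"dx": 0,"dy": 0,"dz": -3,"spin": 0,"gripper": 0},{"dx": 0,"dy": 0,"dz": -3,"spin": 0,"gripper": 0},{"dx": -2.5,"dy": 0,"dz": -3,"spin": 0,"gripper": 0},{"dx": -2.5,"dy": 0,"dz": -3,"spin": 0,"gripper": 0},{"dx": -2.5,"dy": 0,"dz": -3,"spin": 0,"gripper": 0},{"dx": -2.5,"dy": 0,"dz": -3,"spin": 0,"gripper": 0},{"dx": 0,"dy": 0,"dz": 0,"spin": 0,"gripper": 0},{"dx": 0,"dy": 0,"dz": 0,"spin": 0,"gripper": 0}])

```text
time: 22.52
eef_pos: [0.4263, -0.0262, 0.3097]
ee_rot: [-3.141, -0.057, -0.005]
contact_force: [0.3, 0.1, -0.9]
gripper_width: -0.001
grasp_force: 0.0
```

```bash

python3 - <<'E'
from seg import *
for n in ['top','side','wrist']:
    im,d,K,T=grab(n); print(n); slices(im,d,K,T,.034,.1,-.2); save(n+'4',im); np.savez(n+'4',im=im,d=d,K=K,T=T)
    P=cloud(d,K,T); hsv=cv2.cvtColor(im,cv2.COLOR_RGB2HSV);H,S=hsv[...,0],hsv[...,1]
    m=(abs(P[...,0]-.53)<.06)&(abs(P[...,1]+.31)<.04)&(P[...,2]>.25)&(H<20)&(S>100)
    q=P[m]; 
    if len(q)>9: print('grip',q.mean(0))
E
python3 go.py 2
```

```text
top
slice px [289 185  18  25] rect c [ 0.6247 -0.0969] (71.23175811767578, 45.39003372192383) mean [ 0.6226 -0.0955] ang 2.6 z 0.077351271543312
grip [ 0.5308 -0.3149  0.3317]
side
slice px [273 155  26  24] rect c [ 0.6244 -0.0941] (71.55044555664062, 48.190101623535156) mean [ 0.6216 -0.0908] ang 1.0 z 0.07596030474094684
slice px [289 167  43  41] rect c [ 0.526  -0.0469] (74.65113830566406, 149.78466796875) mean [ 0.5248 -0.0532] ang -89.9 z 0.07692986101762045
slice px [261 175  15  28] rect c [0.5928 0.0241] (14.177713394165039, 10.989472389221191) mean [0.5897 0.0254] ang 9.2 z 0.055335789979663264
wrist
slice px [204   0  14  15] rect c [0.588  0.0207] (4.439661979675293, 10.730594635009766) mean [0.5876 0.0213] ang -79.8 z 0.07310334850323924
slice px [305   0  43  16] rect c [ 0.593  -0.0951] (35.43587875366211, 9.118247985839844) mean [ 0.5924 -0.0946] ang 88.8 z 0.07194984582708841
slice px [229  33  47  74] rect c [ 0.5281 -0.0219] (70.45148468017578, 45.61673355102539) mean [ 0.528  -0.0215] ang 1.5 z 0.07914419195124606
slice px [299  36  51  74] rect c [ 0.528 -0.098] (71.04882049560547, 46.301002502441406) mean [ 0.528  -0.0973] ang 1.0 z 0.07904520560158457
t 22.7 p [ 0.4263 -0.0261  0.3062] psi 2.1 tilt [-0.003  0.    -1.   ] F [-0.1 -0.1 -0.4] w 0.00 g 0.0
spin 0.1
```

View pics/side4.png

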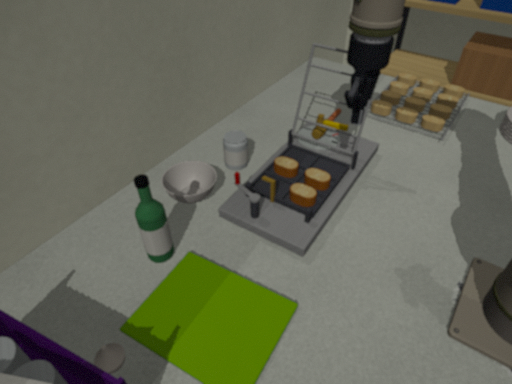

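All three slices lie flat in their wells (286,166), (317,178) and (303,195), and the board is empty. Next is the lid.

```bash
python3 go.py 2 .43,-.05,.42 .526,-.375,.42 .526,-.375,.308 .526,-.335,.31 .526,-.25,.322 .526,-.165,.308 .526,-.09,.263
```

```text
t 22.7 p [ 0.4263 -0.0261  0.3062] psi 2.1 tilt [-0.003  0.    -1.   ] F [-0.1 -0.1 -0.4] w 0.00 g 0.0
spin 0.1
[ 0.43 -0.05  0.42] total [  0.29   2.41 -11.38] rows 4 each [ 0.07  0.6  -2.85]
[ 0.526 -0.375  0.42 ] total [ 8.46 32.82 -0.  ] rows 12 each [ 0.7   2.73 -0.  ]
[ 0.526 -0.375  0.308] total [ 0.   0.  11.2] rows 4 each [0.  0.  2.8]
[ 0.526 -0.335  0.31 ] total [ 0.14 -4.   -0.2 ] rows 2 each [ 0.07 -2.   -0.1 ]
[ 0.526 -0.25   0.322] total [ 0.3  -8.49 -1.2 ] rows 3 each [ 0.1  -2.83 -0.4 ]
[ 0.526 -0.165  0.308] total [ 0.3  -8.49  1.4 ] rows 3 each [ 0.1  -2.83  0.47]
[ 0.526 -0.09   0.263] total [ 0.26 -7.5   4.5 ] rows 3 each [ 0.09 -2.5   1.5 ]
```

>>> carry_out(deltas=[{"dx": 0,"dy": 0.6,"dz": -2.9,"spin": 0,"gripper": 0},{"dx": 0,"dy": 0.6,"dz": -2.9,"spin": 0,"gripper": 0},{"dx": 0,"dy": 0.6,"dz": -2.9,"spin": 0,"gripper": 0},{"dx": 0.2,"dy": 0.6,"dz": -2.9,"spin": 0,"gripper": 0},{"dx": 0.7,"dy": 2.7,"dz": 0,"spin": 0,"gripper": 0},{"dx": 0.7,"dy": 2.7,"dz": 0,"spin": 0,"gripper": 0},{"dx": 0.7,"dy": 2.7,"dz": 0,"spin": 0,"gripper": 0},{"dx": 0.7,"dy": 2.7,"dz": 0,"spin": 0,"gripper": 0},{"dx": 0.7,"dy": 2.7,"dz": 0,"spin": 0,"gripper": 0},{"dx": 0.7,"dy": 2.7,"dz": 0,"spin": 0,"gripper": 0},{"dx": 0.7,"dy": 2.7,"dz": 0,"spin": 0,"gripper": 0},{"dx": 0.7,"dy": 2.7,"dz": 0,"spin": 0,"gripper": 0},{"dx": 0.7,"dy": 2.7,"dz": 0,"spin": 0,"gripper": 0},{"dx": 0.7,"dy": 2.7,"dz": 0,"spin": 0,"gripper": 0},{"dx": 0.7,"dy": 2.8,"dz": 0,"spin": 0,"gripper": 0},{"dx": 0.7,"dy": 2.8,"dz": 0,"spin": 0,"gripper": 0},{"dx": 0,"dy": 0,"dz": 0,"spin": 0,"gripper": 0},{"dx": 0,"dy": 0,"dz": 0,"spin": 0,"gripper": 0}])

```text
time: 24.17
eef_pos: [0.5257, -0.3742, 0.4193]
ee_rot: [-3.139, -0.055, 0.01]
contact_force: [0.1, 0.2, -0.8]
gripper_width: 0.001
grasp_force: 0.0
```

```bash
python3 go.py 2 .526,-.375,.42 .526,-.375,.308; python3 - <<'E'
from h import *
im,d,K,T=grab('side'); save('side5',im)
E
```

```text
t 24.2 p [ 0.5257 -0.3742  0.4193] psi 2.0 tilt [-0.007  0.002 -1.   ] F [ 0.1  0.2 -0.8] w 0.00 g 0.0
spin -0.0
[ 0.526 -0.375  0.42 ] total [ 0.03  0.09 -0.07] rows 1 each [ 0.03  0.09 -0.07]
[ 0.526 -0.375  0.308] total [ 0.   0.  11.2] rows 4 each [0.  0.  2.8]
```

View pics/side5.png

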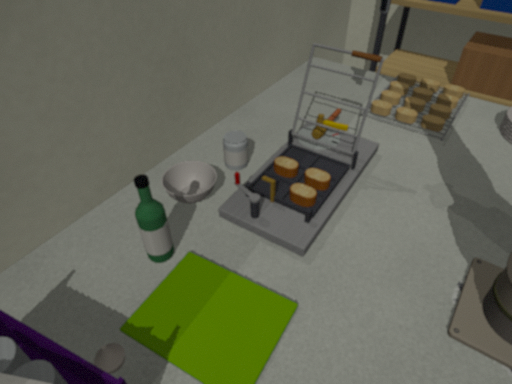

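The arm is out of the side view and the lid grip is untouched at (366,56). I'll descend behind it and push.

>>> carry_out(deltas=[{"dx": 0,"dy": 0,"dz": 2.8,"spin": 0,"gripper": 0},{"dx": 0,"dy": 0,"dz": 2.8,"spin": 0,"gripper": 0},{"dx": 0,"dy": 0,"dz": 2.8,"spin": 0,"gripper": 0},{"dx": 0,"dy": 0,"dz": 2.7,"spin": 0,"gripper": 0},{"dx": 0,"dy": 0,"dz": 0,"spin": 0,"gripper": 0},{"dx": 0,"dy": -2,"dz": -0.1,"spin": 0,"gripper": 0},{"dx": 0,"dy": -2,"dz": -0.1,"spin": 0,"gripper": 0},{"dx": 0.1,"dy": -2.1,"dz": -0.4,"spin": 0,"gripper": 0},{"dx": 0.1,"dy": -2.1,"dz": -0.4,"spin": 0,"gripper": 0},{"dx": 0.1,"dy": -2.1,"dz": -0.2,"spin": 0,"gripper": 0},{"dx": 0.1,"dy": -2.1,"dz": -0.2,"spin": 0,"gripper": 0},{"dx": 0,"dy": 0,"dz": 0,"spin": 0,"gripper": 0}])

```text
time: 25.22
eef_pos: [0.5261, -0.2437, 0.3285]
ee_rot: [-3.14, -0.067, -0.002]
contact_force: [0.3, 0.4, -0.3]
gripper_width: -0.001
grasp_force: 0.0
```

```bash
cat > bar.py <<'E'
from seg import *
for n in ['top','side']:
    im,d,K,T=grab(n); P=cloud(d,K,T); hsv=cv2.cvtColor(im,cv2.COLOR_RGB2HSV);H,S=hsv[...,0],hsv[...,1]
    m=(abs(P[...,0]-.53)<.06)&(P[...,1]>-.4)&(P[...,1]<.1)&(P[...,2]>.083)&(H<14)&(S>110)
    q=P[m]
    if len(q)>9: print(n,'grip',len(q),np.median(q,0),np.percentile(q,95,0))
E
python3 bar.py; python3 go.py 2 .526,-.165,.308 .526,-.09,.263
```

```text
top grip 25 [ 0.5069 -0.2183  0.3497] [ 0.5601 -0.2139  0.3521]
side grip 35 [ 0.5222 -0.2157  0.3487] [ 0.5544 -0.2079  0.4008]
t 25.3 p [ 0.5252 -0.2477  0.3273] psi 2.2 tilt [ 0. -0. -1.] F [-0.6 -1.3 -0.4] w 0.00 g 0.0
spin 0.2
[ 0.526 -0.165  0.308] total [ 0.37 -8.27  1.93] rows 3 each [ 0.12 -2.76  0.64]
[ 0.526 -0.09   0.263] total [ 0.26 -7.5   4.5 ] rows 3 each [ 0.09 -2.5   1.5 ]
```

>>> carry_out(deltas=[{"dx": 0.1,"dy": -2,"dz": 0.2,"spin": 0,"gripper": 0},{"dx": 0.1,"dy": -2,"dz": 0.4,"spin": 0,"gripper": 0},{"dx": 0.1,"dy": -2.1,"dz": 0.6,"spin": 0,"gripper": 0},{"dx": 0.1,"dy": -2.1,"dz": 0.8,"spin": 0,"gripper": 0},{"dx": 0.1,"dy": -1.9,"dz": 0.9,"spin": 0,"gripper": 0},{"dx": 0.1,"dy": -1.9,"dz": 1.1,"spin": 0,"gripper": 0},{"dx": 0.1,"dy": -1.9,"dz": 1.2,"spin": 0,"gripper": 0},{"dx": 0,"dy": -1.9,"dz": 1.3,"spin": 0,"gripper": 0},{"dx": 0,"dy": 0,"dz": 0,"spin": 0,"gripper": 0}])

```text
time: 26.07
eef_pos: [0.5251, -0.0873, 0.2588]
ee_rot: [-3.139, -0.064, 0.008]
contact_force: [0.3, 0.8, 0.1]
gripper_width: 0.0
grasp_force: 0.0
```

```bash
python3 bar.py; python3 go.py 2
```

```text
top grip 18 [ 0.5064 -0.0582  0.2927] [ 0.556  -0.0548  0.297 ]
side grip 31 [ 0.5088 -0.0579  0.2884] [ 0.5448 -0.0535  0.2955]
t 26.2 p [ 0.5258 -0.0911  0.2609] psi 2.1 tilt [-0.002  0.    -1.   ] F [-1.  -0.7  0.6] w -0.00 g 0.0
spin 0.1
```

>>> carry_out(deltas=[{"dx": 0,"dy": 0.5,"dz": -1.5,"spin": 0,"gripper": 0},{"dx": 0,"dy": 0,"dz": -3.2,"spin": 0,"gripper": 0},{"dx": 0,"dy": -1.7,"dz": 0,"spin": 0,"gripper": 0},{"dx": 0,"dy": -1.8,"dz": 0,"spin": 0,"gripper": 0},{"dx": 0,"dy": 0,"dz": 0,"spin": 0,"gripper": 0},{"dx": 0,"dy": -1.3,"dz": 2.3,"spin": 0,"gripper": 0},{"dx": 0,"dy": -1.3,"dz": 2.3,"spin": 0,"gripper": 0},{"dx": 0,"dy": -1.3,"dz": 1.8,"spin": 0,"gripper": 0},{"dx": 0,"dy": -1.3,"dz": 1.8,"spin": 0,"gripper": 0},{"dx": 0,"dy": -0.9,"dz": 2,"spin": 0,"gripper": 0},{"dx": 0,"dy": -0.9,"dz": 2,"spin": 0,"gripper": 0},{"dx": 0,"dy": -0.6,"dz": 2.1,"spin": 0,"gripper": 0},{"dx": 0,"dy": -0.6,"dz": 2.2,"spin": 0,"gripper": 0},{"dx": 0,"dy": -0.2,"dz": 1.9,"spin": 0,"gripper": 0},{"dx": 0,"dy": -0.2,"dz": 1.5,"spin": 0,"gripper": 0},{"dx": 0,"dy": 0,"dz": 0,"spin": 0,"gripper": 0},{"dx": 0,"dy": 0,"dz": 0,"spin": 0,"gripper": 0}])

```text
time: 27.58
eef_pos: [0.5214, 0.0237, 0.1088]
ee_rot: [3.141, 0.055, -0.004]
contact_force: [-0.2, -0.5, 0.2]
gripper_width: 0.005
grasp_force: 0.0
```

```bash
python3 bar.py; python3 go.py 2
```

```text
side grip 43 [0.5196 0.0386 0.0952] [0.5492 0.0755 0.2052]
t 27.7 p [0.5221 0.0236 0.1099] psi 2.0 tilt [-0. -0. -1.] F [ 0.  -0.6  1.2] w -0.00 g 0.0
spin -0.0
```

>>> carry_out(deltas=[{"dx": 0,"dy": 0,"dz": 0.7,"spin": 0,"gripper": 0},{"dx": 0,"dy": 0,"dz": 0.4,"spin": 0,"gripper": 0},{"dx": 0,"dy": 0,"dz": 0.4,"spin": 0,"gripper": 0},{"dx": 0,"dy": 0,"dz": 0,"spin": 0,"gripper": 0},{"dx": 0,"dy": 0,"dz": 0,"spin": 0,"gripper": 0}])

```text
time: 28.1
eef_pos: [0.5216, 0.0249, 0.0951]
ee_rot: [3.141, 0.057, -0.001]
contact_force: [-5.2, -1.3, 14.8]
gripper_width: 0.002
grasp_force: 7.7
```

```bash
python3 bar.py; python3 go.py 2
```

```text
side grip 49 [0.5133 0.0383 0.095 ] [0.5521 0.0633 0.1565]
t 28.2 p [0.5216 0.0249 0.0952] psi 2.1 tilt [-0.001 -0.    -1.   ] F [-5.1 -2.2 15.9] w -0.00 g 7.7
spin 0.1
```

>>> carry_out(deltas=[{"dx": 0,"dy": 0,"dz": 0.2,"spin": 0,"gripper": 0},{"dx": 0,"dy": 0,"dz": 0,"spin": 0,"gripper": 0},{"dx": 0,"dy": 0,"dz": -2,"spin": 0,"gripper": 0},{"dx": 0,"dy": 0,"dz": -3,"spin": 0,"gripper": 0},{"dx": 0,"dy": 0,"dz": -3,"spin": 0,"gripper": 0},{"dx": -2,"dy": -1,"dz": -3,"spin": 0,"gripper": 0},{"dx": -3,"dy": -1,"dz": -3,"spin": 0,"gripper": 0},{"dx": -3,"dy": -1,"dz": 0,"spin": 0,"gripper": 0},{"dx": 0,"dy": 0,"dz": 0,"spin": 0,"gripper": 0},{"dx": 0,"dy": 0,"dz": 0,"spin": 0,"gripper": 0}])

```text
time: 29.03
eef_pos: [0.4411, 0.0523, 0.2312]
ee_rot: [-3.141, -0.059, 0.0]
contact_force: [-0.1, 0.4, 0.2]
gripper_width: -0.001
grasp_force: 0.0
```

```bash
python3 bar.py; python3 go.py 2; cat > hk.py <<'E'
from seg import *
import sys
for n in sys.argv[2:]:
    im,d,K,T=grab(n); np.savez(n+sys.argv[1],im=im,d=d,K=K,T=T); P=cloud(d,K,T); hsv=cv2.cvtColor(im,cv2.COLOR_RGB2HSV);H,S,V=hsv[...,0],hsv[...,1],hsv[...,2]
    m=(abs(P[...,0]-.62)<.09)&(abs(P[...,1]-.06)<.09)&(P[...,2]>.1)&(P[...,2]<.15)&((H<6)|(H>174))&(S>150)
    q=P[m]
    if len(q)>4: z=q[:,2]>np.percentile(q[:,2],80)-.006; print(n,'knob',len(q),q[z].mean(0),np.median(q,0))
    m=(abs(P[...,0]-.6)<.06)&(abs(P[...,1]-.09)<.05)&(P[...,2]>.094)&(P[...,2]<.125)&(S<90)
    q=P[m]
    if len(q)>9:
        c=q[:,:2].mean(0);_,_,vt=np.linalg.svd(q[:,:2]-c);print(n,'arm',len(q),c,vt[0],q.min(0),q.max(0))
E
python3 hk.py 6 top side wrist; python3 - <<'E'
from h import *
a=np.load('wrist6.npz')['im'];b=np.load('top6.npz')['im'][160:270,220:420]
save('c6',np.vstack([a,cv2.resize(b,(512,200))]))
E
```

```text
side grip 32 [0.5159 0.0393 0.0885] [0.5536 0.0413 0.0981]
t 29.1 p [0.442  0.0517 0.2304] psi 2.1 tilt [-0.002  0.    -1.   ] F [ 0.6  0.3 -0.3] w 0.00 g 0.0
spin 0.1
top knob 12 [0.6627 0.0724 0.1334] [0.661  0.0726 0.1322]
top arm 137 [0.6183 0.0841] [-0.9621  0.2726] [0.5861 0.0668 0.0942] [0.6597 0.1009 0.1229]
side knob 34 [0.6619 0.0769 0.1325] [0.6608 0.0774 0.1247]
side arm 165 [0.616  0.0873] [-0.9532  0.3025] [0.5849 0.0668 0.094 ] [0.6599 0.1044 0.1134]
```

View pics/c6.png

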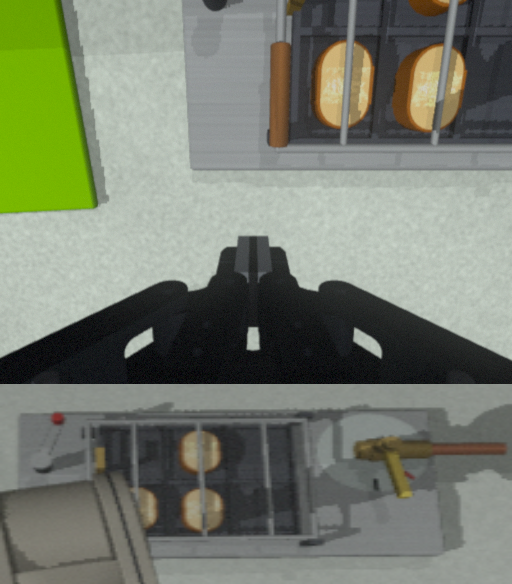

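The lid is level, with the grip resting at the near cradle (280,95). The knob is still open at (57,418) in the crop. Before moving the hook I'll take a close look at the catch.

>>> carry_out(deltas=[{"dx": 2.5,"dy": 0,"dz": 0,"spin": 5.2,"gripper": 0},{"dx": 2.5,"dy": 0,"dz": 0,"spin": 5.2,"gripper": 0},{"dx": 2.5,"dy": 0,"dz": 0,"spin": 5.2,"gripper": 0},{"dx": 1,"dy": -0.5,"dz": 0,"spin": 5.2,"gripper": 0.4},{"dx": 0,"dy": 0,"dz": 0,"spin": 0,"gripper": 0.4},{"dx": 0,"dy": 0,"dz": 0,"spin": 0,"gripper": 0.4}])

```text
time: 29.78
eef_pos: [0.5272, 0.0506, 0.2294]
ee_rot: [3.1, -0.506, -0.006]
contact_force: [0.3, 0.3, -0.5]
gripper_width: 0.395
grasp_force: 0.0
```

```bash
python3 go.py -50; python3 hk.py 7 wrist; python3 - <<'E'
from h import *
z=np.load('wrist7.npz');im=z['im'];save('w7',im)
P=cloud(z['d'],z['K'],z['T'])
hsv=cv2.cvtColor(im,cv2.COLOR_RGB2HSV);H,S=hsv[...,0],hsv[...,1]
m=(H>15)&(H<32)&(S>110)&(abs(P[...,0]-.6)<.05)&(abs(P[...,1]-.025)<.03)
for lo,hi in((.05,.07),(.07,.09),(.09,.105),(.105,.12)):
    q=P[m&(P[...,2]>lo)&(P[...,2]<hi)]
    if len(q)>3: print(lo,len(q),np.percentile(q,3,0).round(4),np.percentile(q,97,0).round(4))
E
```

```text
t 29.8 p [0.5272 0.0506 0.2294] psi -18.6 tilt [-0.004  0.    -1.   ] F [ 0.3  0.3 -0.5] w 0.40 g 0.0
spin 31.4
wrist knob 485 [0.6633 0.0713 0.1346] [0.6621 0.0712 0.1344]
wrist arm 2099 [0.6196 0.084 ] [-0.9606  0.278 ] [0.5864 0.067  0.0966] [0.6599 0.1034 0.1183]
0.05 6 [ 0.5505 -0.001   0.0563] [0.5865 0.0203 0.06  ]
0.07 8 [ 0.5503 -0.0048  0.0744] [ 0.554  -0.002   0.0802]
0.105 639 [0.5884 0.0178 0.1097] [0.6199 0.0272 0.1123]
```

View pics/w7.png

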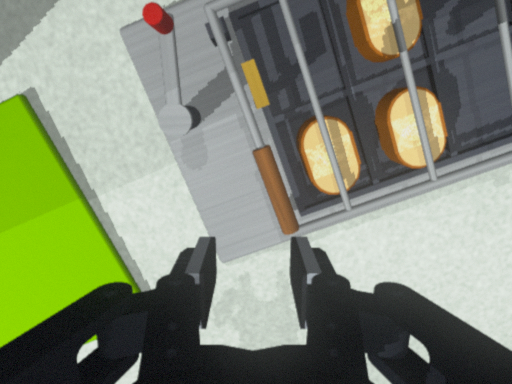

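The brass tongue spans (244,62) to (268,108), the knob is at (155,15), and the post top is at (179,120).

```bash
python3 - <<'E'
from h import *
z=np.load('wrist7.npz');im=z['im'];K,T=z['K'],z['T'];P=cloud(z['d'],K,T)
print(P[118:122:2,172:188:4].round(3))
print('post',onplane([[179,120]],.115,K,T),'knob',onplane([[155,15]],.134,K,T))
print('tongue',onplane([[250,61],[243,64],[268,104],[259,108]],.111,K,T).round(4))
z=np.load('side4.npz'); im=z['im'][150:235,215:330]; save('s4z',cv2.resize(im,None,fx=5,fy=5,interpolation=cv2.INTER_CUBIC))
E
```

```text
[[[0.601 0.092 0.103]
  [0.6   0.089 0.104]
  [0.599 0.085 0.104]
  [0.598 0.083 0.104]]

 [[0.6   0.092 0.103]
  [0.599 0.089 0.105]
  [0.598 0.086 0.104]
  [0.597 0.083 0.104]]]
post [[0.59750615 0.08450722 0.115     ]] knob [[0.66280687 0.0704863  0.134     ]]
tongue [[0.62   0.021  0.111 ]
 [0.6197 0.0265 0.111 ]
 [0.5873 0.0179 0.111 ]
 [0.5866 0.0252 0.111 ]]
```

View pics/s4z.png

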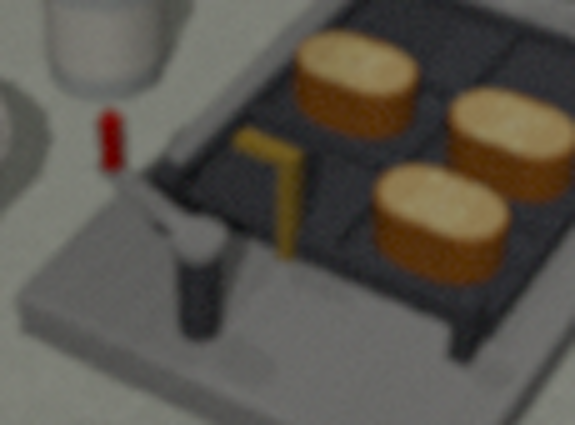

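>>> carry_out(deltas=[{"dx": 0,"dy": 0,"dz": 0,"spin": 6.3,"gripper": 0.5},{"dx": 0,"dy": 0,"dz": 0,"spin": 6.3,"gripper": 0.5},{"dx": 0,"dy": 0,"dz": 0,"spin": 6.3,"gripper": 0.5},{"dx": 0,"dy": 0,"dz": 0,"spin": 6.3,"gripper": 0.5},{"dx": 0,"dy": 0,"dz": 0,"spin": 6.2,"gripper": 0.5},{"dx": 0,"dy": 0,"dz": 0,"spin": 0,"gripper": 0.5}])

```text
time: 30.33
eef_pos: [0.5266, 0.0501, 0.2298]
ee_rot: [2.882, -1.245, -0.004]
contact_force: [-0.1, 0.8, 0.7]
gripper_width: 0.502
grasp_force: 0.0
```

```bash
python3 go.py -50 .6625,.0725,.19 .6625,.0725,.116
```

```text
t 30.3 p [0.5266 0.0501 0.2298] psi -46.7 tilt [-0.003 -0.001 -1.   ] F [-0.1  0.8  0.7] w 0.50 g 0.0
spin 3.3
[0.6625 0.0725 0.19  ] total [  7.02 -11.85   3.98] rows 5 each [ 1.4  -2.37  0.8 ]
[0.6625 0.0725 0.116 ] total [ 0.  -0.   7.4] rows 3 each [ 0.   -0.    2.47]
```

>>> carry_out(deltas=[{"dx": 0,"dy": 0,"dz": 0,"spin": 3.3,"gripper": 0.5},{"dx": 1.4,"dy": -2.4,"dz": 0.8,"spin": 0,"gripper": 0.5},{"dx": 1.4,"dy": -2.4,"dz": 0.8,"spin": 0,"gripper": 0.5},{"dx": 1.4,"dy": -2.4,"dz": 0.8,"spin": 0,"gripper": 0.5},{"dx": 1.4,"dy": -2.3,"dz": 0.8,"spin": 0,"gripper": 0.5},{"dx": 1.4,"dy": -2.3,"dz": 0.8,"spin": 0,"gripper": 0.5},{"dx": 0,"dy": 0,"dz": 0,"spin": 0,"gripper": 0.5},{"dx": 0,"dy": 0,"dz": 0,"spin": 0,"gripper": 0.5},{"dx": 0,"dy": 0,"dz": 0,"spin": 0,"gripper": 0.5}])

```text
time: 31.08
eef_pos: [0.6617, 0.0731, 0.1893]
ee_rot: [2.851, -1.316, -0.006]
contact_force: [-0.5, -0.8, 0.9]
gripper_width: 0.498
grasp_force: 0.0
```

```bash
python3 hk.py 8 wrist side; python3 go.py -50 .6625,.0725,.116
```

```text
wrist knob 319 [0.6646 0.0712 0.1349] [0.6647 0.0712 0.1349]
wrist arm 1346 [0.6241 0.0842] [-0.9096  0.4155] [0.5907 0.0665 0.0968] [0.6599 0.1033 0.1238]
side knob 34 [0.6621 0.0762 0.1324] [0.6607 0.0774 0.1252]
side arm 164 [0.6157 0.0868] [-0.9587  0.2843] [0.5546 0.0412 0.0941] [0.6599 0.1047 0.1135]
t 31.2 p [0.6618 0.0731 0.1902] psi -49.6 tilt [-0.003  0.    -1.   ] F [-0.7  0.2 -0. ] w 0.50 g 0.0
spin 0.4
[0.6625 0.0725 0.116 ] total [ 0.09 -0.02  7.42] rows 3 each [ 0.03 -0.01  2.47]
```

>>> carry_out(deltas=[{"dx": 0.1,"dy": 0,"dz": 2.5,"spin": 0,"gripper": 0.5},{"dx": 0,"dy": 0,"dz": 2.5,"spin": 0,"gripper": 0.5},{"dx": 0,"dy": 0,"dz": 1.5,"spin": 0,"gripper": 0.5},{"dx": 0,"dy": 0,"dz": 0.8,"spin": 0,"gripper": 0.5},{"dx": 0,"dy": 0,"dz": 0,"spin": 0,"gripper": 0.3},{"dx": 0,"dy": 0,"dz": 0,"spin": 0,"gripper": 0.1},{"dx": 0,"dy": 0,"dz": 0,"spin": 0,"gripper": 0.1},{"dx": 0,"dy": 0,"dz": 0,"spin": 0,"gripper": 0.1},{"dx": 0,"dy": 0,"dz": 0,"spin": 0,"gripper": 0.1},{"dx": 0,"dy": 0,"dz": 0,"spin": 0,"gripper": 0.1}], force=25)

```text
time: 32.02
eef_pos: [0.6634, 0.0726, 0.1177]
ee_rot: [2.85, -1.319, -0.002]
contact_force: [-2.3, -0.6, 6.6]
gripper_width: 0.144
grasp_force: 26.1
```

```bash
python3 go.py -50 ; python3 - <<'E'
from h import *
s=env.sense();p=np.array(s['eef_pos'])
M=R.from_rotvec(s['ee_rot']).as_matrix();a=np.arctan2(M[1,0],M[0,0])
c=np.array([.598,.088]);prev=p[:2]-c; a0=np.degrees(np.arctan2(prev[1],prev[0]));print(a0,np.linalg.norm(prev))
pr=np.array(prev)
for al in list(np.arange(a0,-88,-8)[1:])+[-84,-88]:
    r=.068*np.array([np.cos(np.radians(al)),np.sin(np.radians(al))]);d=(r-pr)*100;pr=r
    print(round(al),(r+c).round(4),'dx %.2f dy %.2f'%(d[0]*np.cos(a)+d[1]*np.sin(a),d[0]*np.sin(a)-d[1]*np.cos(a)))
E
```

```text
t 32.0 p [0.6634 0.0726 0.1177] psi -49.7 tilt [-0.001 -0.    -1.   ] F [-2.3 -0.6  6.6] w 0.14 g 26.1
spin 0.3
-13.25398495187113 0.06718885129869849
-21 [0.6614 0.0633] dx 0.57 dy 0.75
-29 [0.6573 0.0548] dx 0.39 dy 0.86
-37 [0.6521 0.0468] dx 0.27 dy 0.91
-45 [0.6459 0.0397] dx 0.14 dy 0.94
-53 [0.6387 0.0335] dx 0.01 dy 0.95
-61 [0.6307 0.0284] dx -0.12 dy 0.94
-69 [0.6221 0.0244] dx -0.25 dy 0.91
-77 [0.613  0.0217] dx -0.38 dy 0.87
-85 [0.6036 0.0202] dx -0.50 dy 0.81
-84 [0.6051 0.0204] dx 0.09 dy -0.12
-88 [0.6004 0.02  ] dx -0.28 dy 0.38
```

>>> carry_out(deltas=[{"dx": 0.3,"dy": 0.4,"dz": 0,"spin": 0,"gripper": 0.1},{"dx": 0.3,"dy": 0.4,"dz": 0,"spin": 0,"gripper": 0.1},{"dx": 0.4,"dy": 0.9,"dz": 0,"spin": 0,"gripper": 0.1},{"dx": 0.3,"dy": 0.9,"dz": 0,"spin": 0,"gripper": 0.1},{"dx": 0.1,"dy": 0.9,"dz": 0,"spin": 0,"gripper": 0.1},{"dx": 0,"dy": 0,"dz": 0,"spin": 0,"gripper": 0.1}])

```text
time: 32.52
eef_pos: [0.645, 0.037, 0.1176]
ee_rot: [2.848, -1.322, -0.002]
contact_force: [-0.7, -2.1, 6.9]
gripper_width: 0.147
grasp_force: 26.2
```

```bash
python3 go.py -50 .6387,.0335,.1177 .6307,.0284,.1177 .6221,.0244,.1177; python3 hk.py 9 side top
```

```text
t 32.5 p [0.645  0.037  0.1176] psi -49.8 tilt [-0.002 -0.001 -1.   ] F [-0.7 -2.1  6.9] w 0.15 g 26.2
spin 0.2
[0.6387 0.0335 0.1177] total [-0.14  0.71 -0.01] rows 1 each [-0.14  0.71 -0.01]
[0.6307 0.0284 0.1177] total [-0.12  0.94 -0.  ] rows 1 each [-0.12  0.94 -0.  ]
[0.6221 0.0244 0.1177] total [-0.25  0.92 -0.  ] rows 1 each [-0.25  0.92 -0.  ]
side knob 42 [0.6407 0.0432 0.1326] [0.6407 0.0446 0.1236]
side arm 160 [0.6103 0.0776] [-0.6804  0.7328] [0.5546 0.0403 0.0941] [0.655  0.1039 0.1248]
```

>>> carry_out(deltas=[{"dx": -0.1,"dy": 0.7,"dz": 0,"spin": 0,"gripper": 0.1},{"dx": -0.1,"dy": 0.9,"dz": 0,"spin": 0,"gripper": 0.1},{"dx": -0.2,"dy": 0.5,"dz": 0,"spin": 0,"gripper": 0.1},{"dx": 0,"dy": 0,"dz": 0,"spin": 0,"gripper": 0.1}])

```text
time: 32.95
eef_pos: [0.6272, 0.0249, 0.1178]
ee_rot: [2.846, -1.323, 0.002]
contact_force: [3.9, -6.7, 5.1]
gripper_width: 0.145
grasp_force: 25.9
```

```bash
python3 go.py -50 .6221,.0244,.1177 .613,.0217,.1177 .6051,.0204,.1177 .5995,.02,.1177;  python3 hk.py 9 side top
```

```text
t 33.0 p [0.6272 0.0249 0.1178] psi -49.9 tilt [ 0.    -0.003 -1.   ] F [ 3.9 -6.7  5.1] w 0.15 g 25.9
spin 0.1
[0.6221 0.0244 0.1177] total [-0.29  0.43  0.01] rows 1 each [-0.29  0.43  0.01]
[0.613  0.0217 0.1177] total [-0.38  0.87 -0.  ] rows 1 each [-0.38  0.87 -0.  ]
[0.6051 0.0204 0.1177] total [-0.41  0.69 -0.  ] rows 1 each [-0.41  0.69 -0.  ]
[0.5995 0.02   0.1177] total [-0.33  0.45 -0.  ] rows 1 each [-0.33  0.45 -0.  ]
side knob 45 [0.6225 0.0308 0.1338] [0.6224 0.0326 0.1243]
side arm 142 [0.6037 0.0783] [-0.437   0.8995] [0.5854 0.0403 0.0941] [0.6475 0.1053 0.1234]
top arm 29 [0.5981 0.0957] [-0.9997 -0.0236] [0.5865 0.0917 0.0992] [0.6097 0.1009 0.1067]
```

>>> carry_out(deltas=[{"dx": -0.2,"dy": 0.5,"dz": 0,"spin": 0,"gripper": 0.1},{"dx": -0.3,"dy": 0.5,"dz": 0,"spin": 0,"gripper": 0.1},{"dx": 0,"dy": 0,"dz": 0,"spin": 0,"gripper": 0.1}])

```text
time: 33.3
eef_pos: [0.6162, 0.0225, 0.1177]
ee_rot: [2.846, -1.323, 0.002]
contact_force: [2.3, -7.1, 5.9]
gripper_width: 0.151
grasp_force: 26.0
```

```bash
python3 go.py -50 .613,.0217,.1177 .6051,.0204,.1177 .5995,.02,.1177;  python3 hk.py 9 side wrist; python3 - <<'E'
from h import *
a=np.load('wrist9.npz')['im'];b=np.load('side9.npz')['im'][140:220,200:320]
save('c9',np.vstack([cv2.resize(a[60:,:],(512,324))[-250:],cv2.resize(b,(512,341),interpolation=cv2.INTER_CUBIC)]))
E
```

```text
t 33.3 p [0.6162 0.0225 0.1177] psi -49.9 tilt [-0.    -0.004 -1.   ] F [ 2.3 -7.1  5.9] w 0.15 g 26.0
spin 0.1
[0.613  0.0217 0.1177] total [-0.15  0.3   0.  ] rows 1 each [-0.15  0.3   0.  ]
[0.6051 0.0204 0.1177] total [-0.41  0.69 -0.  ] rows 1 each [-0.41  0.69 -0.  ]
[0.5995 0.02   0.1177] total [-0.33  0.45 -0.  ] rows 1 each [-0.33  0.45 -0.  ]
side knob 45 [0.6131 0.0271 0.1334] [0.6126 0.0298 0.1267]
side arm 135 [0.6006 0.0797] [ 0.2608 -0.9654] [0.5851 0.0406 0.094 ] [0.6265 0.1042 0.1065]
wrist knob 1319 [0.6158 0.023  0.1344] [0.617  0.0214 0.134 ]
wrist arm 28 [0.6046 0.0473] [-0.4894  0.8721] [0.6029 0.0454 0.1014] [0.6065 0.0505 0.1038]
```

View pics/c9.png

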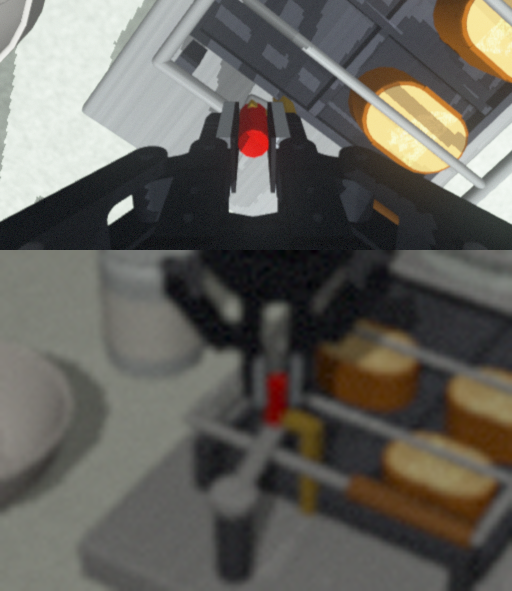

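The hook arm is sliding under the brass tongue, with the tongue tip at (255,103) beside the knob. Forces are small, so I'll keep going.

>>> carry_out(deltas=[{"dx": -0.2,"dy": 0.5,"dz": 0,"spin": 0,"gripper": 0.1},{"dx": -0.3,"dy": 0.5,"dz": 0,"spin": 0,"gripper": 0.1},{"dx": 0,"dy": 0,"dz": 0,"spin": 0,"gripper": 0.1},{"dx": 0,"dy": 0,"dz": 0,"spin": 0,"gripper": 0.1}])

```text
time: 33.73
eef_pos: [0.6054, 0.0215, 0.1176]
ee_rot: [2.848, -1.321, -0.0]
contact_force: [0.5, -2.5, 5.5]
gripper_width: 0.151
grasp_force: 26.1
```

```bash
python3 go.py -50 .6051,.0204,.1177 .5995,.02,.1177;  python3 hk.py 9 side wrist
```

```text
t 33.7 p [0.6054 0.0215 0.1176] psi -49.8 tilt [-0.001 -0.002 -1.   ] F [ 0.5 -2.5  5.5] w 0.15 g 26.1
spin 0.2
[0.6051 0.0204 0.1177] total [ 0.07  0.1  -0.01] rows 1 each [ 0.07  0.1  -0.01]
[0.5995 0.02   0.1177] total [-0.33  0.45 -0.  ] rows 1 each [-0.33  0.45 -0.  ]
side knob 42 [0.6026 0.025  0.1334] [0.6019 0.0275 0.1263]
side arm 138 [0.5988 0.0795] [-0.1453  0.9894] [0.5849 0.0402 0.094 ] [0.648  0.1041 0.1061]
wrist knob 1329 [0.6055 0.0213 0.1343] [0.6065 0.0196 0.1339]
```

>>> carry_out(deltas=[{"dx": -0.2,"dy": 0.3,"dz": 0,"spin": 0,"gripper": 0.1},{"dx": -0.2,"dy": 0.3,"dz": 0,"spin": 0,"gripper": 0.1},{"dx": 0,"dy": 0,"dz": 0,"spin": 0,"gripper": 0.1},{"dx": 0,"dy": 0,"dz": 0,"spin": 0,"gripper": 0.1}])

```text
time: 34.17
eef_pos: [0.6016, 0.0216, 0.118]
ee_rot: [-2.849, 1.32, -0.01]
contact_force: [18.2, -0.4, -5.5]
gripper_width: 0.147
grasp_force: 25.4
```

>>> carry_out(deltas=[{"dx": -0.2,"dy": 0.2,"dz": 0,"spin": 0,"gripper": 0.1},{"dx": 0,"dy": 0,"dz": 0,"spin": 0,"gripper": 0.1},{"dx": 0,"dy": 0,"dz": 0,"spin": 0,"gripper": 0.1}])

```text
time: 34.42
eef_pos: [0.6012, 0.0216, 0.1183]
ee_rot: [-2.847, 1.32, -0.018]
contact_force: [31.7, -1.3, -12.9]
gripper_width: 0.144
grasp_force: 25.0
```

```bash
python3 go.py -50;  python3 hk.py 9 side wrist
```

```text
t 34.4 p [0.6012 0.0216 0.1183] psi -49.8 tilt [ 0.012 -0.001 -1.   ] F [ 31.7  -1.3 -12.9] w 0.14 g 25.0
spin 0.2
side knob 47 [0.5983 0.0241 0.1336] [0.5985 0.0269 0.1284]
side arm 141 [0.598  0.0785] [-0.0664  0.9978] [0.5545 0.0402 0.0942] [0.642  0.105  0.1068]
wrist knob 1288 [0.6018 0.021  0.1344] [0.6027 0.0192 0.134 ]
```

The knob stopped hard at 32 N, so the hook is home. I'll release and lift.

>>> carry_out(deltas=[{"dx": 0.2,"dy": -0.3,"dz": 0,"spin": 0,"gripper": 0.1},{"dx": 0,"dy": 0,"dz": 0,"spin": 0,"gripper": 0.35},{"dx": 0,"dy": 0,"dz": 0,"spin": 0,"gripper": 0.35},{"dx": 0,"dy": 0,"dz": 0,"spin": 0,"gripper": 0.35},{"dx": 0,"dy": 0,"dz": -1.5,"spin": 0,"gripper": 0.35},{"dx": 0,"dy": 0,"dz": -3,"spin": 0,"gripper": 0.35},{"dx": 0,"dy": 0,"dz": -3,"spin": 0,"gripper": 0},{"dx": 0,"dy": 0,"dz": -3,"spin": -6,"gripper": 0},{"dx": 0,"dy": 0,"dz": -3,"spin": -6,"gripper": 0},{"dx": 0,"dy": 0,"dz": 0,"spin": -6,"gripper": 0},{"dx": 0,"dy": 0,"dz": 0,"spin": -6,"gripper": 0},{"dx": 0,"dy": 0,"dz": 0,"spin": -6,"gripper": 0},{"dx": 0,"dy": 0,"dz": 0,"spin": -6,"gripper": 0},{"dx": 0,"dy": 0,"dz": 0,"spin": 0,"gripper": 0},{"dx": 0,"dy": 0,"dz": 0,"spin": 0,"gripper": 0}])

```text
time: 35.77
eef_pos: [0.5984, 0.0231, 0.2513]
ee_rot: [3.117, -0.379, -0.006]
contact_force: [1.0, -0.6, -0.3]
gripper_width: 0.001
grasp_force: 0.0
```

```bash
python3 hk.py 10 side wrist; cat > tap.py <<'E'
from seg import *
import sys
for n in sys.argv[2:]:
    im,d,K,T=grab(n);np.savez(n+sys.argv[1],im=im,d=d,K=K,T=T);P=cloud(d,K,T);hsv=cv2.cvtColor(im,cv2.COLOR_RGB2HSV);H,S=hsv[...,0],hsv[...,1]
    m=(abs(P[...,0]-.58)<.09)&(abs(P[...,1]+.32)<.08)&(P[...,2]>.1)&(P[...,2]<.108)&(H>18)&(H<34)&(S>130)
    q=P[m]
    if len(q)>9:
        v,u=np.nonzero(m); g=onplane(np.c_[u,v],.104,K,T)[:,:2]
        r=cv2.minAreaRect((g*1000).astype(np.float32)); c=g.mean(0);_,_,vt=np.linalg.svd(g-c); w=vt[0]*np.sign(-vt[0,0]);pr=(g-c)@w
        print(n,'lever',len(q),c,'dir',w,'deg from -x',np.degrees(np.arctan2(-w[1],-w[0])),'ext',pr.min(),pr.max(),'rect',r)
E
python3 tap.py 10 side top; python3 go.py 2
```

```text
side knob 49 [0.6006 0.0248 0.1334] [0.5993 0.0276 0.1284]
side arm 136 [0.5974 0.08  ] [-0.0127  0.9999] [0.5544 0.0408 0.0945] [0.6114 0.1044 0.1063]
wrist knob 268 [0.6023 0.0222 0.1345] [0.6034 0.0218 0.1345]
wrist arm 1244 [0.6005 0.0759] [-0.0387  0.9992] [0.5865 0.04   0.0961] [0.6124 0.1033 0.1067]
side lever 93 [ 0.5953 -0.3116] dir [-0.974  -0.2268] deg from -x 13.106552877332176 ext -0.046378172813980385 0.04757732691906747 rect ((595.2063598632812, -313.31494140625), (93.79158020019531, 23.2296142578125), 14.428550720214844)
top lever 101 [ 0.587  -0.3159] dir [-0.9793 -0.2023] deg from -x 11.673182772144127 ext -0.04280584141319174 0.039475152647303655 rect ((589.0560302734375, -315.92364501953125), (82.49835205078125, 16.49406623840332), 14.574857711791992)
t 36.0 p [0.5987 0.0233 0.2514] psi -13.8 tilt [-0.004 -0.001 -1.   ] F [ 0.1  0.2 -0.1] w 0.00 g 0.0
spin -15.8
```

The hook sits at 0 within half a degree. For the tap, I'll grip the lever across its width and carry it round.

>>> carry_out(deltas=[{"dx": 0,"dy": 0,"dz": 0,"spin": -5.4,"gripper": 0},{"dx": 0,"dy": 0,"dz": 0,"spin": -5.4,"gripper": 0},{"dx": 0,"dy": 0,"dz": 0,"spin": -5.4,"gripper": 0},{"dx": 0,"dy": 0,"dz": 0,"spin": -5.4,"gripper": 0},{"dx": 0,"dy": 0,"dz": 0,"spin": -5.4,"gripper": 0.45},{"dx": 0,"dy": 0,"dz": 0,"spin": 0,"gripper": 0.45},{"dx": 0,"dy": 0,"dz": 0,"spin": 0,"gripper": 0.45}])

```text
time: 36.55
eef_pos: [0.5988, 0.0232, 0.2515]
ee_rot: [3.121, 0.358, -0.005]
contact_force: [0.2, 0.3, 0.4]
gripper_width: 0.42
grasp_force: 0.0
```

```bash
python3 go.py 13 .57,-.3186,.2 .57,-.3186,.09
```

```text
t 36.5 p [0.5988 0.0232 0.2515] psi 13.1 tilt [-0.003 -0.001 -1.   ] F [0.2 0.3 0.4] w 0.42 g 0.0
spin 0.1
[ 0.57   -0.3186  0.2   ] total [-10.5   32.66   5.15] rows 12 each [-0.87  2.72  0.43]
[ 0.57   -0.3186  0.09  ] total [ 0.  0. 11.] rows 4 each [0.   0.   2.75]
```

>>> carry_out(deltas=[{"dx": -0.9,"dy": 2.7,"dz": 0,"spin": 0,"gripper": 0.45},{"dx": -0.9,"dy": 2.7,"dz": 0,"spin": 0,"gripper": 0.45},{"dx": -0.9,"dy": 2.7,"dz": 0,"spin": 0,"gripper": 0.45},{"dx": -0.9,"dy": 2.7,"dz": 0,"spin": 0,"gripper": 0.45},{"dx": -0.9,"dy": 2.7,"dz": 0,"spin": 0,"gripper": 0.45},{"dx": -0.9,"dy": 2.7,"dz": 0,"spin": 0,"gripper": 0.45},{"dx": -0.9,"dy": 2.7,"dz": 0,"spin": 0,"gripper": 0.45},{"dx": -0.9,"dy": 2.7,"dz": 1,"spin": 0,"gripper": 0.45},{"dx": -0.9,"dy": 2.7,"dz": 1,"spin": 0,"gripper": 0.45},{"dx": -0.8,"dy": 2.7,"dz": 1,"spin": 0,"gripper": 0.45},{"dx": -0.8,"dy": 2.8,"dz": 1,"spin": 0,"gripper": 0.45},{"dx": -0.8,"dy": 2.8,"dz": 1.1,"spin": 0,"gripper": 0.45},{"dx": 0,"dy": 0,"dz": 0,"spin": 0,"gripper": 0.45},{"dx": 0,"dy": 0,"dz": 0,"spin": 0,"gripper": 0.45}])

```text
time: 37.72
eef_pos: [0.5704, -0.3201, 0.1998]
ee_rot: [3.121, 0.353, -0.008]
contact_force: [-0.2, 0.9, 0.7]
gripper_width: 0.448
grasp_force: 0.0
```

```bash
python3 tap.py 11 side wrist;python3 go.py 13 .57,-.3186,.09
```

```text
side lever 92 [ 0.5935 -0.3118] dir [-0.9757 -0.2189] deg from -x 12.647120513996994 ext -0.048198720503053585 0.04580204350613735 rect ((595.0134887695312, -312.5652770996094), (93.79158020019531, 21.6815128326416), 14.428550720214844)
wrist lever 2108 [ 0.5942 -0.3166] dir [-0.9768 -0.214 ] deg from -x 12.355665399753244 ext -0.05295418918304338 0.04603190241023686 rect ((597.3843383789062, -313.1654968261719), (98.48868560791016, 25.471721649169922), 7.556353569030762)
t 37.8 p [ 0.572  -0.3173  0.2009] psi 13.2 tilt [-0.003 -0.    -1.   ] F [ 1.  -1.2 -0.3] w 0.45 g 0.0
spin 0.2
[ 0.57   -0.3186  0.09  ] total [-0.23  0.08 11.09] rows 4 each [-0.06  0.02  2.77]
```

>>> carry_out(deltas=[{"dx": -0.2,"dy": 0.25,"dz": 2.5,"spin": 0.3,"gripper": 0.45},{"dx": 0,"dy": 0,"dz": 2.5,"spin": 0,"gripper": 0.45},{"dx": 0,"dy": 0,"dz": 2.5,"spin": 0,"gripper": 0.45},{"dx": 0,"dy": 0,"dz": 2,"spin": 0,"gripper": 0.45},{"dx": 0,"dy": 0,"dz": 1.5,"spin": 0,"gripper": 0.45},{"dx": 0,"dy": 0,"dz": 0,"spin": 0,"gripper": 0.45},{"dx": 0,"dy": 0,"dz": 0,"spin": 0,"gripper": 0.3},{"dx": 0,"dy": 0,"dz": 0,"spin": 0,"gripper": 0.05},{"dx": 0,"dy": 0,"dz": 0,"spin": 0,"gripper": 0.05},{"dx": 0,"dy": 0,"dz": 0,"spin": 0,"gripper": 0.05},{"dx": 0,"dy": 0,"dz": 0,"spin": 0,"gripper": 0.05},{"dx": 0,"dy": 0,"dz": 0,"spin": 0,"gripper": 0.05}], force=20)

```text
time: 38.82
eef_pos: [0.5711, -0.3215, 0.0924]
ee_rot: [3.12, 0.356, -0.001]
contact_force: [3.0, -0.5, 7.3]
gripper_width: 0.154
grasp_force: 22.9
```

```bash
python3 - <<'E'
from h import *
s=env.sense();p=np.array(s['eef_pos']);print(p,s['contact_force'],s['gripper_width'],s['grasp_force'])
M=R.from_rotvec(s['ee_rot']).as_matrix();a=np.degrees(np.arctan2(M[1,0],M[0,0]));print('psi',a,'torque',s['torque'])
c=np.array([.6335,-.304]);d=p[:2]-c;print(np.linalg.norm(d),np.degrees(np.arctan2(-d[1],-d[0])))
E
```

```text
[ 0.57105014 -0.3214635   0.09242876] [ 3.03973979 -0.51936021  7.26231082] 0.15365334735615324 22.92782485485077
psi 13.018765976946176 torque [-0.05031184 -0.51691245 -0.12368346]
0.06484565986072355 15.623138586787409
```

>>> carry_out(deltas=[{"dx": 0.01,"dy": 0.385,"dz": 0,"spin": -3.4,"gripper": 0.05},{"dx": 0.01,"dy": 0.385,"dz": 0,"spin": -3.4,"gripper": 0.05},{"dx": 0.01,"dy": 0.385,"dz": 0,"spin": -3.4,"gripper": 0.05},{"dx": 0.01,"dy": 0.385,"dz": 0,"spin": -3.4,"gripper": 0.05},{"dx": 0.01,"dy": 0.385,"dz": 0,"spin": -3.4,"gripper": 0.05},{"dx": 0.01,"dy": 0.385,"dz": 0,"spin": -3.4,"gripper": 0.05},{"dx": 0.01,"dy": 0.385,"dz": 0,"spin": -3.4,"gripper": 0.05},{"dx": 0.01,"dy": 0.385,"dz": 0,"spin": -3.4,"gripper": 0.05},{"dx": 0,"dy": 0,"dz": 0,"spin": 0,"gripper": 0.05},{"dx": 0,"dy": 0,"dz": 0,"spin": 0,"gripper": 0.05}])

```text
time: 39.65
eef_pos: [0.5844, -0.3488, 0.0924]
ee_rot: [2.949, 1.081, -0.002]
contact_force: [1.7, 1.4, 7.9]
gripper_width: 0.154
grasp_force: 22.3
```

```bash
cat > ta.py <<'E'
from h import *
s=env.sense();p=np.array(s['eef_pos']);print(p,s['contact_force'].round(1),s['gripper_width'],s['grasp_force'])
M=R.from_rotvec(s['ee_rot']).as_matrix();a=np.degrees(np.arctan2(M[1,0],M[0,0]));print('psi',a,'torque',s['torque'])
c=np.array([.6343,-.3065]);d=p[:2]-c;print(np.linalg.norm(d),np.degrees(np.arctan2(-d[1],-d[0])))
E
python3 ta.py; python3 tap.py 12 side top
```

```text
[ 0.58442608 -0.34884123  0.09242228] [1.7 1.4 7.9] 0.15387964766568674 22.259149253368378
psi 40.255646769260686 torque [ 0.18276924 -0.21521973  0.13972471]
0.06542314351025867 40.33009764039931
side lever 72 [ 0.6062 -0.3246] dir [-0.7372 -0.6756] deg from -x 42.504113109989675 ext -0.0443848867080094 0.05119690157184869 rect ((604.13720703125, -328.6136169433594), (94.07061004638672, 29.127599716186523), 34.310096740722656)
top lever 58 [ 0.6072 -0.3277] dir [-0.7954 -0.6061] deg from -x 37.30797490096927 ext -0.022353566707697066 0.05181092761027865 rect ((596.2849731445312, -337.3731384277344), (74.32469177246094, 12.556100845336914), 39.1082649230957)
```

>>> carry_out(deltas=[{"dx": 0.01,"dy": 0.385,"dz": 0,"spin": -3.4,"gripper": 0.05},{"dx": 0.01,"dy": 0.385,"dz": 0,"spin": -3.4,"gripper": 0.05},{"dx": 0,"dy": 0,"dz": 0,"spin": 0,"gripper": 0.05},{"dx": 0,"dy": 0,"dz": 0,"spin": 0,"gripper": 0.05}])

```text
time: 40.08
eef_pos: [0.5896, -0.3544, 0.0924]
ee_rot: [2.88, 1.254, -0.003]
contact_force: [0.1, 1.5, 8.4]
gripper_width: 0.156
grasp_force: 22.3
```

```bash
python3 ta.py
```

```text
[ 0.58962287 -0.35435492  0.09243414] [0.1 1.5 8.4] 0.15550357022135336 22.307444214820862
psi 47.0604893256069 torque [ 0.24109745 -0.06732595  0.13778344]
0.06546861075326206 46.96690855603508
```

Now at 47.0° in the world frame, which is 45° relative to the grill. I'll release, lift, back away and check.

>>> carry_out(deltas=[{"dx": 0,"dy": 0,"dz": 0,"spin": 0,"gripper": 0.35},{"dx": 0,"dy": 0,"dz": 0,"spin": 0,"gripper": 0.35},{"dx": 0,"dy": 0,"dz": 0,"spin": 0,"gripper": 0.35},{"dx": 0,"dy": 0,"dz": -1,"spin": 0,"gripper": 0.35},{"dx": 0,"dy": 0,"dz": -3,"spin": 0,"gripper": 0.35},{"dx": 0,"dy": 0,"dz": -3,"spin": 0,"gripper": 0.35},{"dx": 0,"dy": 0,"dz": -3,"spin": 0,"gripper": 0.35},{"dx": -2,"dy": 0,"dz": -3,"spin": 0,"gripper": 0.35},{"dx": -3,"dy": 0,"dz": -3,"spin": 0,"gripper": 0.35},{"dx": -3,"dy": 0,"dz": -1,"spin": 0,"gripper": 0.35},{"dx": -3,"dy": 0,"dz": 0,"spin": 0,"gripper": 0.35},{"dx": -2,"dy": 0,"dz": 0,"spin": 0,"gripper": 0.35},{"dx": 0,"dy": 0,"dz": 0,"spin": 0,"gripper": 0.35},{"dx": 0,"dy": 0,"dz": 0,"spin": 0,"gripper": 0.35}])

```text
time: 41.25
eef_pos: [0.4997, -0.4498, 0.2613]
ee_rot: [-2.882, -1.249, 0.006]
contact_force: [0.7, 0.4, -0.7]
gripper_width: 0.348
grasp_force: 0.0
```

```bash
python3 tap.py 13 side top wrist; python3 hk.py 14 side top; python3 bar.py; python3 - <<'E'
from h import *
a=np.load('wrist13.npz')['im'];b=np.load('side13.npz')['im'][90:230,200:390]
save('c13',np.vstack([a[:220],cv2.resize(b,(512,377),interpolation=cv2.INTER_CUBIC)]))
E
```

```text
side lever 91 [ 0.6054 -0.3301] dir [-0.6497 -0.7602] deg from -x 49.48013481029322 ext -0.049519172346261436 0.047768585696793396 rect ((606.072509765625, -329.45697021484375), (97.35591888427734, 22.36697006225586), 51.09386444091797)
top lever 101 [ 0.6002 -0.341 ] dir [-0.7012 -0.7129] deg from -x 45.474538305716464 ext -0.035430568500302885 0.037132370202903615 rect ((599.60205078125, -341.69036865234375), (72.31319427490234, 12.976371765136719), 43.76770782470703)
wrist lever 938 [ 0.5887 -0.3558] dir [-0.6916 -0.7222] deg from -x 46.239178001654395 ext -0.020392296200383547 0.0220194010111699 rect ((588.3189086914062, -356.52734375), (42.31947326660156, 12.959871292114258), 46.764408111572266)
side knob 49 [0.601  0.025  0.1333] [0.599  0.0276 0.129 ]
side arm 141 [0.5977 0.0785] [-0.0491  0.9988] [0.5534 0.04   0.0942] [0.6208 0.1044 0.1074]
top knob 19 [0.6003 0.0224 0.1335] [0.5995 0.0224 0.1333]
top arm 113 [0.5993 0.0763] [ 0.0564 -0.9984] [0.586  0.0422 0.0964] [0.6108 0.1009 0.1072]
top grip 12 [0.5355 0.0349 0.0942] [0.5502 0.0382 0.0985]
side grip 39 [0.5293 0.0388 0.0899] [0.553  0.0413 0.0977]
```

View pics/c13.png

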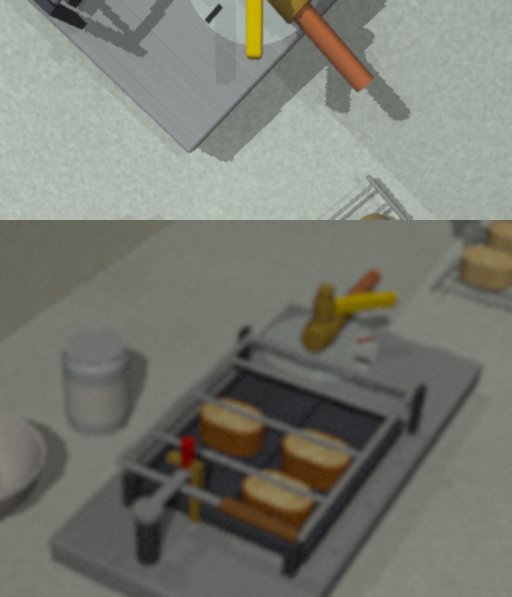

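The lid is shut, the hook lies across the bar in its catch (190,455), the slices are flat, and the lever sits at 45°, covering the red mark in the wrist view. I'll hand it in.

```bash
python3 -c "
from plant import env
print(env.finish_job())"
```

```text
the job is handed in; nothing more can be done
None
```

The job is handed in: all three slices are flat in separate wells, the lid is shut, the hook is home in its catch, and the tap was then turned to about 45°; the bottle, bowl and tin were never touched.

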